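# Get the copy stand ready: shut the glass catch and level the board

## Robot

A 6-joint arm with a two-finger parallel gripper is mounted at the origin on the work surface. World frame = base frame: x ahead of the robot, y to its left, z up, the work surface at z = 0. Lengths are in mm, angles in degrees, forces in N, time in s.
With the tool pointing down it reaches from about 300 to 850 mm from the base axis. Payload 4.2 kg.
Tool frame: the origin (TCP) lies on the centre line of the jaws, within the pads' length; the fingertips stand 11 mm ahead of it and the grasp point (between the pads) lies 8 mm behind it; z points along the fingers, y is the line along which they close (so a half turn about z gives the same grasp; the last joint's range is limited). The gripper opens to 91 mm and grips with 3 to 60 N. Pads are 32 mm wide; open, the fingers measure 118 mm over their backs; the gripper's body (76 mm by 178 mm) begins 60 mm behind the grasp point.
Start: joints at [-75.86, 18.312, 89.639, -0, 72.044, -1.146], TCP at [151.599, -554.671, 224.976] pointing down, gripper open.
Joint ranges: [-177.97, 177.97], [-48.28, 115.42], [12.27, 149.76], [-77.06, 257.06], [2.81, 150.46], [-146.56, 146.56]. Speed limits (degrees/s): [147.25, 147.25, 180, 180, 180, 180].

## Interface

Orientations are given as [roll, pitch, yaw] about the fixed x, y, z axes, in that order (R = Rz(yaw) Ry(pitch) Rx(roll)).
In Python, from workcell import env, grab_frame, camera_model, models gives the robot as it stands.
- The arm moves only by the shell command python3 -m crank 'ROWS' [FORCE]. ROWS is text: rows parted by semicolons, each of 7 numbers parted by spaces: the closure, from -1 (fully open) to 1 (shut), so that 0 is half open, then the shift along the tool's x, y, z in mm, then the turn, a rotation vector about the tool's x, y, z in degrees. A call has 1 to 10 rows; each row shifts and turns the commanded pose from where the row before left it, along the tool's axes as they then stand; what a row does not reach is not made up. A row lasts 1/8 s, in which the tool goes at most 62.5 mm and 10.7 degrees, less where a joint would pass 70% of its speed; a pose out of reach is approached as far as the arm can. A call is refused whole if a number of a shift passes 62.5 or a number of a turn 10.7, either way. A call with a gripper value outside its range is refused whole. The fingers move at their own pace and stop on an object; FORCE is the grip in N (left out, the last holds). Time passes only in rows, so rows that do not move let the fingers close. It gives the time, the measured TCP pose, the force, the opening and the grip force at its end, in the units of the state.
- env.state(): the state, without advancing time (a new reading comes with each control period).
- grab_frame(name): name is "side" or "top"; returns the picture (384x512x3 uint8, blue, green, red); there is no depth.
- camera_model(name): a dict with "K" (3x3 intrinsics, pixels), "R" (3x3) and "t" (3): a world point X has camera coordinates R X + t. Camera axes: x right, y down, z forward; pixel columns grow to the right and rows downward; lengths in mm; the calibration is good to about 2 mm. A picture is of the moment at which its call begins. camera_model takes no time and is no camera call.
- env.job_done(): hands the job in; it is judged then, once.
Trained networks look in the newest picture that a camera, given by its name, has taken for a name from the list of things; names that differ only in an ending like _2 or _b are one class to them, and where a whole thing is asked for, a point or a joint stands for the part that bears it (a point fixed in the world has none). Each returns a list of dicts, best first, with "p" (0 to 1); they miss things now and then, are a little off and sometimes report something else, mostly with a low value. They report only what shows in the picture. A call takes as long as a camera call.
- models.search_frame(name, camera): "point" ([x, y, z] in mm, in world coordinates, good to about 4 mm: the middle of the surface that is visible of it).
The state is a dict: "time_s": time; "qpos": joint angles; "qvel": joint speeds; "effort": joint torques, N m; "ee_pos": TCP position; "ee_rot": TCP orientation; "force": force on the tool from outside, world axes, zero at the start; "torque": the same for the moment, N m; "gripper_width": finger opening in mm; "gripper_force": force on a finger pad.
Only numpy, scipy, OpenCV 4.12 (cv2) and the standard library are available. Lean on these libraries where they do the work, as an engineer would, in place of code of your own. Each camera call takes 0.05 s, during which the arm holds its last target. There are 200 camera calls.

## Task

Get the copy stand ready for shooting: swing the catch at the front of the copy board shut, so that its arm lies fully home in the keeper and holds the glass frame, and turn the two levelling knobs at the board's sides until the board sits level under the camera. Reach in under the lamps without knocking them, and leave the other things on the table where they are.

Things in the scene. Friction and masses are not known exactly. Their poses are not given: they have to be found in the camera images.
- board: copy board 250 x 300 x 20 mm with a closed glass frame (12 mm high) on it. Origin: centre of its top face, 50 mm above the table when level. x points from the robot side to the rear, y to the left lug, z is the top face's normal: level means z vertical. It rests on a fixed ball foot 95 mm in front of the origin and on two levelling screws, in lugs 45 mm behind the origin and 205 mm to the left and right
- board_left (a point): point in the plane of the board's top face, on the axis of the left levelling screw. Pushing on the board with a dozen newtons does not shift it; only turning the screws does
- board_right (a point): the same on the axis of the right levelling screw
- board_front (a point): point in the plane of the board's top face, above the fixed front foot; it stays 50 mm above the table (to 1 mm) whatever is turned. The board is level when the left and right points are as high as this one
- knob_left_grip (a point): middle of the black round knob on the left (+y) levelling screw: 41 mm across, 31 mm high (16 below, 15 above this point), axis vertical (to 2 degrees), 96 mm above the table and always there to 2 mm (the lug, 46 mm wide, its top 40 to 52 mm lower, climbs on the spindle). Clockwise seen from above raises the left lug, counter-clockwise lowers it: 16 mm a turn, 2.55 mm per radian. Stays where left; needs 0.12 N m
- knob_right_grip (a point): the same for the right (-y) levelling screw and the right lug. Either lug starts up to 5.8 mm too high or too low; the knobs turn more than 1 rad further than any levelling needs
- lamp_left_edge (a point): middle of the robot-side edge of the left copy lamp, a fixed LED panel 200 mm (away from the robot) x 130 x 25 mm, 295 mm above the table, inner side 42 mm higher, outer side 42 mm lower. This edge is almost straight above the left knob: a tool held upright over the knob meets the lamp. Come in under it, the tool leaning back towards the robot by 30 to 45 degrees
- lamp_right_edge (a point): the same for the right lamp and the right knob
- catch (a joint): swing catch at the front of the board: angle of its steel arm in rad; 0 is shut (arm pointing to the rear across the frame's front rail, nose under the keeper); grows counter-clockwise seen from above, up to 1.9. It starts open between 0.9 and 1.7, pointing left. Arm 70 mm long; friction holds it where it is left (about 1.5 N at the peg moves it)
- catch_pivot (a point): vertical axis of the swing catch, at mid-height of the arm, about 68 mm above the table
- catch_peg (a point): grip point of the upright black finger peg on the catch's arm, 38 mm from the pivot, about 96 mm above the table: 17 mm across, grip surface from 16 mm below to 10 mm above this point, its top 13 mm above it; the arm's top lies 25 mm below this point
- keeper (a point): middle of the keeper on the front rail, 59 mm from the pivot along the shut arm, at the arm's height: a steel lip whose top is 11 mm above this point, 16 mm wide, open to the left, with a cheek at its right where the nose stops
- lens: spare camera lens, black upright cylinder 74 mm across, 84 mm high; bystander, origin at the centre of its underside
- blower: rubber air blower, 64 mm across, 115 mm high with a pointed nozzle up; bystander, origin at the centre of its underside
- loupe: black magnifier loupe, 50 mm across, 48 mm high; bystander, origin at the centre of its underside
- tape: roll of paper tape lying flat, 96 mm across, 25 mm high; bystander, origin at the centre of its underside
- stapler: stapler, 145 x 36 x 48 mm; bystander, origin at the centre of its underside
- pen_cup: steel pen cup, 80 mm across, 100 mm high; bystander, origin at the centre of its underside
- lamp_left: the left lamp with its post; origin at the centre of the panel
- lamp_right: the same at the right

How it is judged (in metres and radians):
At the end, for the whole second after the job is handed in: the board's top face is within 0.012 rad (0.7 degrees) of level and at rest, and the catch is shut to within 0.07 rad (4 degrees), its nose in the keeper (angle between board's own z axis and vertical below 0.012 rad and value of joint catch below 0.07 rad and angular speed of board below 0.02 rad/s); the robot touches nothing.
It fails at once if a lamp is knocked (more than 15 N) (contact force between any of lamp_left, lamp_right and anything else above 15 N).
It fails at once if something else on the table is shifted by more than 30 mm (distance of any of lens, blower, loupe, tape, stapler, pen_cup from where it was at the start of the episode above 0.03 m).
It also fails if it takes over 72 s, if anything falls off the work surface, if the arm or the gripper's body presses on something with over 40 N, if the wrist force passes 120 N, or if a joint passes its speed limit or range.

## Working session

There is one attempt and no reset: what is moved stays moved. The work goes in short steps, Python scripts to look and compute and a shell command to move; the robot and the scene stay as the last step left them, time stands still between calls to the robot, and variables do not carry over. Pictures are saved under pics/ and viewed, at most 10 in all, crops included, and the job is handed in when it is done.

```bash
ls; mkdir -p pics
python3 - <<'E'
from workcell import env, grab_frame, camera_model, models
import cv2, numpy as np
for c in("side","top"):
    f=grab_frame(c); cv2.imwrite(f"pics/{c}0.png",f)
    m=camera_model(c); print(c,"cam pos",(-m["R"].T@m["t"]).round(),m["K"][0][0])
    for n in ["board","board_left","board_right","board_front","knob_left_grip","knob_right_grip","lamp_left_edge","lamp_right_edge","catch_pivot","catch_peg","keeper","lens","blower","loupe","tape","stapler","pen_cup"]:
        r=models.search_frame(n,c)
        print(n,[(np.round(d["point"]).tolist(),round(d["p"],2)) for d in r[:2]])
s=env.state(); print(s)
E
```

```text
pics
side cam pos [ -45.  745. 1158.] 489.1793125972928
board [([551.0, 54.0, 59.0], 0.72)]
board_left [([552.0, 50.0, 56.0], 0.68), ([410.0, 327.0, 57.0], 0.26)]
board_right [([554.0, 52.0, 57.0], 0.93), ([719.0, 264.0, 305.0], 0.66)]
board_front [([554.0, 52.0, 56.0], 0.92), ([528.0, 345.0, 27.0], 0.65)]
knob_left_grip [([599.0, 233.0, 106.0], 0.72), ([552.0, 52.0, 61.0], 0.37)]
knob_right_grip [([602.0, -173.0, 101.0], 0.63)]
lamp_left_edge [([717.0, 265.0, 304.0], 0.57)]
lamp_right_edge [([754.0, -191.0, 324.0], 0.83), ([621.0, 439.0, 69.0], 0.16)]
catch_pivot [([549.0, 52.0, 60.0], 0.74)]
catch_peg [([457.0, 62.0, 76.0], 0.5), ([718.0, 258.0, 306.0], 0.27)]
keeper [([556.0, 55.0, 58.0], 0.97)]
lens [([428.0, -228.0, 54.0], 0.86)]
blower [([414.0, 326.0, 60.0], 0.84)]
loupe [([528.0, 347.0, 31.0], 0.69)]
tape [([557.0, -297.0, 23.0], 0.96)]
stapler [([566.0, -491.0, 17.0], 0.68), ([623.0, 441.0, 69.0], 0.27)]
pen_cup [([600.0, 236.0, 107.0], 0.66)]
top cam pos [ 413.   -9. 1773.] 468.6878194237108
board [([531.0, 6.0, 60.0], 0.75)]
board_left [([558.0, -305.0, 28.0], 0.51)]
board
[... 564 characters left out ...]
 -494.0, 46.0], 0.2)]
{'time_s': 1.8, 'qpos': array([-7.58594328e+01,  1.83122698e+01,  8.96394973e+01,  3.62031673e-04,
        7.20440029e+01, -1.14601820e+00]), 'qvel': array([ 0.14113598,  0.00710447,  0.03190164, -0.06374147,  0.12735666,
        0.1005603 ]), 'effort': array([ 6.26469991e-04, -4.12342465e+01, -2.32228518e+01,  7.29282922e-02,
        3.76859377e-02, -1.69259295e-05]), 'ee_pos': array([ 151.60169045, -554.6671462 ,  224.96883921]), 'ee_rot': array([ 1.79995764e+02, -2.59735614e-04,  1.52864738e+01]), 'force': array([-0.32029111,  0.20890653, -0.22281752]), 'torque': array([ 0.00834666, -0.02747916, -0.01222611]), 'gripper_force': 0.0, 'gripper_width': 91.33991741655088}
```

View pics/side0.png

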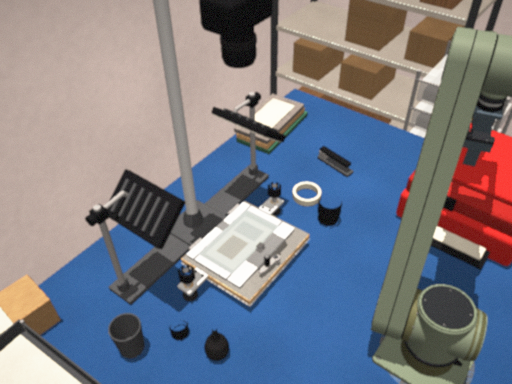

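View pics/top0.png

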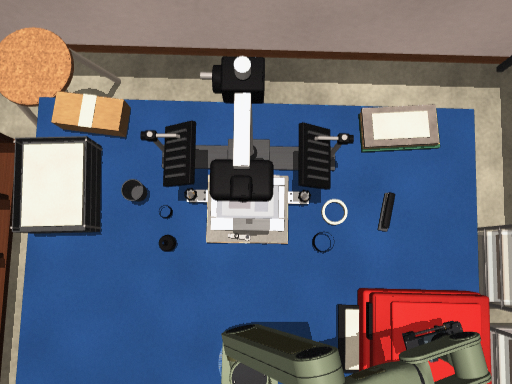

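The side picture shows the board around (245,245), the left knob at (186,275), the right knob at (274,190), and the catch near (268,262). In the top picture the knobs are at (192,195) and (304,197), and the catch is at (239,237). I'll zoom in.

Run:
```python
import cv2, numpy as np
a=cv2.imread("pics/side0.png"); b=cv2.imread("pics/top0.png")
A=cv2.resize(a[170:310,165:325],None,fx=5,fy=4.28,interpolation=cv2.INTER_CUBIC) 
A=cv2.resize(a[175:305,165:325],(800,650),interpolation=cv2.INTER_CUBIC)[:600]
cv2.imwrite("pics/sc.png",A)
cv2.imwrite("pics/tc.png",cv2.resize(b[175:255,180:320],(798,456),interpolation=cv2.INTER_CUBIC))
```

```text
(no output)
```

View pics/sc.png

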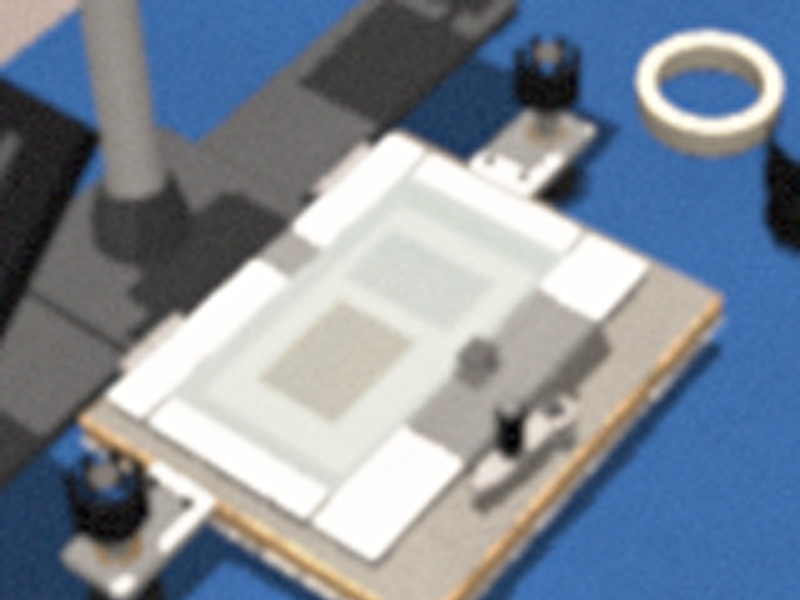

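View pics/tc.png

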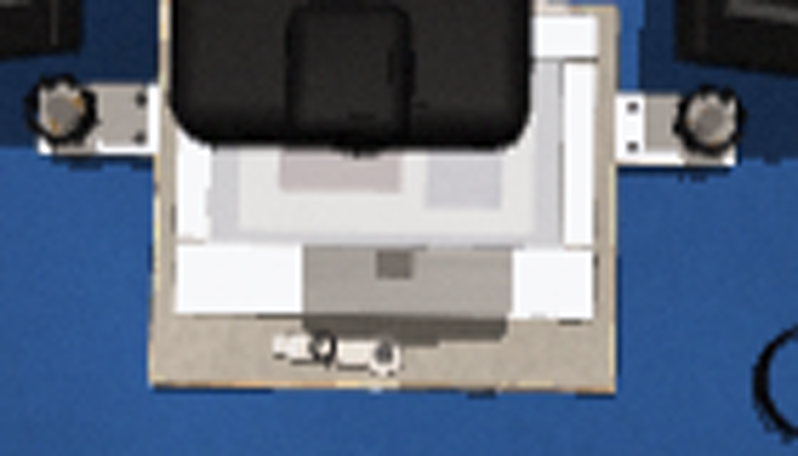

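The peg is at side (267,261) and top (236.5,236). The catch arm points left, and the pivot is at top (247,237). Next I'll triangulate these and the knobs.

```bash
cat > h.py <<'E'
import numpy as np, cv2
from scipy.spatial.transform import Rotation as Rn, Slerp
from workcell import env, grab_frame, camera_model, models
def P(c):
    m=camera_model(c); return np.array(m["K"])@np.c_[np.array(m["R"]),np.array(m["t"])]
def tri(ps,pt):
    X=cv2.triangulatePoints(P("side"),P("top"),np.array(ps,float).reshape(2,1),np.array(pt,float).reshape(2,1)); return (X[:3]/X[3]).ravel()
def onz(c,p,z):
    M=P(c); H=np.c_[M[:,:2],M[:,2]*z+M[:,3]]; v=np.linalg.solve(H,[*p,1]); return v[:2]/v[2]
def proj(c,X):
    v=P(c)@np.r_[X,1]; return v[:2]/v[2]
def pose():
    s=env.state(); return s["ee_pos"],Rn.from_euler("xyz",s["ee_rot"],degrees=True),s
def rows(way,g,start=None):
    "way: list of (pos,Rotation,n)"
    p,R=start or pose()[:2]
    for q,Q,n in way:
        k=(R.inv()*Q).as_rotvec(degrees=True)/n
        p0,R0=p,R
        for i in range(1,n+1):
            p1=p0+(q-p0)*i/n; R1=R0*Rn.from_rotvec(k*i,degrees=True)
            print(g,*np.round(R.inv().apply(p1-p),1),*np.round(k,1),end="; "); p,R=p1,R1
        print()
def tool(yaw,lean):  # tool leaning back to robot by lean, y axis horizontal; yaw 0: approach toward +x
    return Rn.from_euler("z",yaw,degrees=True)*Rn.from_euler("y",-lean,degrees=True)*Rn.from_euler("x",180,degrees=True)
E
python3 - <<'E'
from h import *
s=lambda x,y:(165+x/5,175+y/5)
t=lambda x,y:(180+x/5.7,175+y/5.7)
for n,a,b,z in [("peg top",(512,408),(322,347),109),("pivot",(562,405),(384,354),72),("kl top",(107,466),(62,108),111),("kr top",(548,52),(711,118),111),("frontright corner",(722,298),(616,391),50)]:
    print(n,tri(s(*a),t(*b)).round(1),onz("side",s(*a),z).round(1),onz("top",t(*b),z).round(1))
for z in (500,600,700,800): print(z,onz("top",t(350,150),z).round(),onz("side",(237,62),z).round())
R=tool(0,35); print(R.as_matrix().round(2))
E
```

```text
peg top [455.6  57.8 109.4] [456.8  58.1] [454.7  57.2]
pivot [451.5  18.7  76.8] [453.   15.1] [452.2  19.3]
kl top [599.9 224.6 118.5] [606.1 221.7] [599.2 224.4]
kr top [ 604.1 -180.9  116.3] [ 608.  -185.3] [ 604.1 -181.9]
frontright corner [ 434.7 -129.3   45. ] [ 434.  -124.5] [ 433.1 -129.9]
500 [539.  31.] [ 737. -180.]
600 [529.  28.] [618. -39.]
700 [519.  25.] [499. 101.]
800 [509.  22.] [380. 242.]
[[ 0.82 -0.    0.57]
 [ 0.   -1.   -0.  ]
 [ 0.57  0.   -0.82]]
```

Run:
```python
from h import *
rows([(np.array([455.7,57.7,170.]),tool(42,0),18)],-0.5)
```

```text
-0.5 25.3 -28.4 3.1 0.0 0.0 -1.5; -0.5 26.0 -27.7 3.1 0.0 0.0 -1.5; -0.5 26.7 -27.0 3.1 0.0 0.0 -1.5; -0.5 27.4 -26.3 3.1 0.0 0.0 -1.5; -0.5 28.1 -25.6 3.1 0.0 0.0 -1.5; -0.5 28.7 -24.9 3.1 0.0 0.0 -1.5; -0.5 29.4 -24.1 3.1 0.0 0.0 -1.5; -0.5 30.0 -23.3 3.1 0.0 0.0 -1.5; -0.5 30.6 -22.6 3.1 0.0 0.0 -1.5; -0.5 31.1 -21.8 3.1 0.0 0.0 -1.5; -0.5 31.7 -20.9 3.1 0.0 0.0 -1.5; -0.5 32.2 -20.1 3.1 0.0 0.0 -1.5; -0.5 32.7 -19.3 3.1 0.0 0.0 -1.5; -0.5 33.2 -18.4 3.1 0.0 0.0 -1.5; -0.5 33.7 -17.6 3.1 0.0 0.0 -1.5; -0.5 34.1 -16.7 3.1 0.0 0.0 -1.5; -0.5 34.5 -15.8 3.1 0.0 0.0 -1.5; -0.5 34.9 -14.9 3.1 0.0 0.0 -1.5;
```

```bash
python3 -m crank '-0.3 25.3 -28.4 3 0 0 -1.5; -0.3 26 -27.7 3 0 0 -1.5; -0.3 26.7 -27 3 0 0 -1.5; -0.3 27.4 -26.3 3 0 0 -1.5; -0.3 28 -25.6 3 0 0 -1.5; -0.3 28.7 -24.9 3 0 0 -1.5; -0.3 29.4 -24 3 0 0 -1.5; -0.3 30 -23.3 3 0 0 -1.5; -0.3 30.6 -22.6 3 0 0 -1.5; -0.3 31 -21.8 3 0 0 -1.5' 15
python3 -m crank '-0.3 31.7 -21 3 0 0 -1.5; -0.3 32.2 -20 3 0 0 -1.5; -0.3 32.7 -19.3 3 0 0 -1.5; -0.3 33.2 -18.4 3 0 0 -1.5; -0.3 33.7 -17.6 3 0 0 -1.5; -0.3 34 -16.7 3 0 0 -1.5; -0.3 34.5 -15.8 3 0 0 -1.5; -0.3 35 -15 3 0 0 -1.5; -0.3 0 0 0 0 0 0'
python3 - <<'E'
from h import *
rows([(np.array([455.7,57.7,125.]),tool(42,0),3),(np.array([455.7,57.7,94.]),tool(42,0),3)],-0.3)
E
```

```text
time_s: 3.05
ee_pos: [320.6, -213.3, 195.1]
ee_rot: [179.9, -0.0, 30.3]
force: [-0.7, 0.9, 0.9]
gripper_width: 59.2
gripper_force: 0.0
time_s: 4.18
ee_pos: [454.9, 60.1, 170.8]
ee_rot: [180.0, -0.0, 42.5]
force: [0.2, -0.4, 0.4]
gripper_width: 58.9
gripper_force: 0.0
-0.3 -0.3 0.8 15.3 0.0 -0.0 0.2; -0.3 -0.3 0.8 15.3 0.0 -0.0 0.2; -0.3 -0.3 0.8 15.3 0.0 -0.0 0.2; 
-0.3 0.0 -0.0 10.3 -0.0 0.0 0.0; -0.3 0.0 -0.0 10.3 -0.0 0.0 0.0; -0.3 0.0 -0.0 10.3 -0.0 0.0 0.0;
```

```bash
python3 -m crank '-0.3 -0.3 0.8 15.3 0 0 0; -0.3 -0.3 0.8 15.3 0 0 0; -0.3 -0.3 0.8 15.3 0 0 0; -0.3 0 0 10.3 0 0 0; -0.3 0 0 10.3 0 0 0; -0.3 0 0 10.3 0 0 0; 1 0 0 0 0 0 0; 1 0 0 0 0 0 0; 1 0 0 0 0 0 0; 1 0 0 0 0 0 0' 15
python3 - <<'E'
from h import *
p,R,s=pose(); print(p,s["gripper_width"],s["gripper_force"],s["force"])
c=np.array([452.5,18.3]); 
a0=np.arctan2(57.7-c[1],455.7-c[0]); off=np.array([0,0])
w=[]
for th in np.linspace(a0,np.radians(-2),10)[1:]:
    q=np.r_[c+38.5*np.array([np.cos(th),np.sin(th)]),p[2]]; w.append((q,R,1))
rows(w,1,(np.array([*(c+38.5*np.array([np.cos(a0),np.sin(a0)])),p[2]]),R))
E
```

```text
time_s: 5.42
ee_pos: [455.1, 56.0, 94.4]
ee_rot: [180.0, -0.0, 42.3]
force: [0.4, -0.5, -0.4]
gripper_width: 21.9
gripper_force: 0.0
[455.14778066  56.01350171  94.41292867] 21.887118145741923 0.0 [ 0.37298762 -0.48386912 -0.44942409]
1 4.0 5.1 0.0 0.0 0.0 0.0; 
1 3.1 5.7 0.0 0.0 0.0 0.0; 
1 2.1 6.2 0.0 0.0 -0.0 -0.0; 
1 1.0 6.4 0.0 0.0 -0.0 -0.0; 
1 -0.1 6.5 0.0 0.0 -0.0 -0.0; 
1 -1.2 6.4 0.0 0.0 -0.0 -0.0; 
1 -2.2 6.1 0.0 0.0 -0.0 -0.0; 
1 -3.2 5.7 0.0 0.0 -0.0 -0.0; 
1 -4.1 5.0 0.0 0.0 -0.0 -0.0;
```

```bash
python3 -m crank '1 0 0 0 0 0 0; 1 0 0 0 0 0 0; 1 0 0 0 0 0 0' 15
python3 -m crank '1 4 5.1 0 0 0 0; 1 3.1 5.7 0 0 0 0; 1 2.1 6.2 0 0 0 0; 1 1 6.4 0 0 0 0; 1 0 6.5 0 0 0 0; 1 -1.2 6.4 0 0 0 0; 1 -2.2 6.1 0 0 0 0; 1 -3.2 5.7 0 0 0 0; 1 -4.1 5 0 0 0 0; 1 0 0 0 0 0 0' 15
```

```text
time_s: 5.8
ee_pos: [454.8, 56.8, 94.3]
ee_rot: [-179.9, -0.1, 42.2]
force: [-0.5, 5.8, 1.8]
gripper_width: 16.3
gripper_force: 15.0
time_s: 7.05
ee_pos: [489.5, 18.9, 93.6]
ee_rot: [-179.7, -0.1, 42.1]
force: [-0.3, 13.0, -2.2]
gripper_width: 16.5
gripper_force: 15.0
```

```bash
python3 -m crank '1 -1 1.1 0 0 0 0; 1 -1 1.1 0 0 0 0; 1 0 0 0 0 0 0' 15; python3 -m crank '-0.3 0 0 0 0 0 0; -0.3 0 0 0 0 0 0; -0.3 0 0 0 0 0 0; -0.3 0 0 -20 0 0 0; -0.3 0 0 -30 0 0 0; -0.3 0 0 -30 0 0 0; -0.3 -40 0 -20 0 0 0; -0.3 -40 0 0 0 0 0;-0.3 0 0 0 0 0 0'
python3 - <<'E'
from h import *
f=grab_frame("side"); cv2.imwrite("pics/s2.png",cv2.resize(f[175:295,165:325],(800,600),interpolation=cv2.INTER_CUBIC))
print(models.search_frame("catch_peg","side")[:1])
E
```

```text
time_s: 7.42
ee_pos: [489.5, 18.6, 93.5]
ee_rot: [-179.5, -0.3, 42.0]
force: [-0.9, 22.3, -3.0]
gripper_width: 16.6
gripper_force: 15.0
time_s: 8.55
ee_pos: [429.4, -41.9, 194.5]
ee_rot: [180.0, 0.0, 42.1]
force: [-0.0, -0.1, -0.1]
gripper_width: 59.3
gripper_force: 0.0
[{'point': [752.4, -189.9, 330.1], 'p': 0.61}]
```

View pics/s2.png

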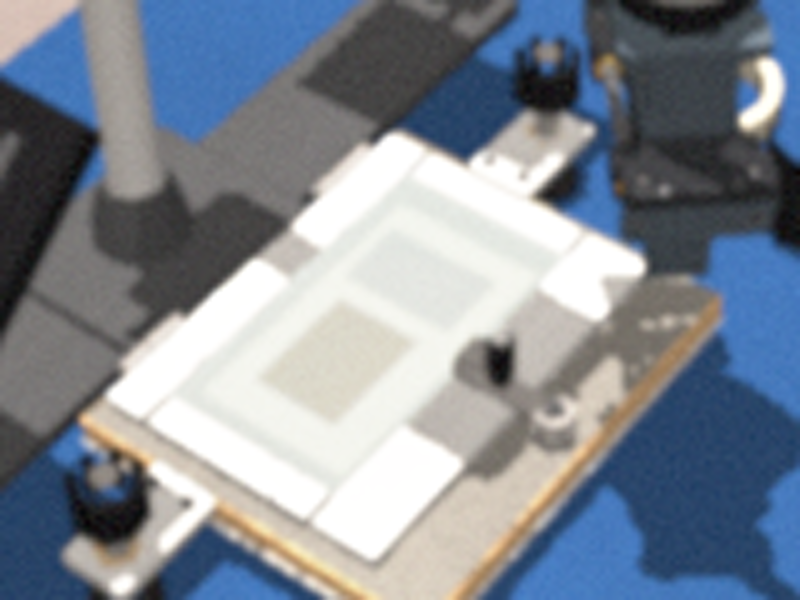

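The catch is shut: the peg is now at crop (500,360) on the keeper side, and it stopped against the cheek at 22 N. Next I'll probe the board plane with the closed fingertips, leaning 35°.

Run:
```python
from h import *
rows([(np.array([454.,-70,120.]),tool(0,35),6),(np.array([454.,-70,76.]),tool(0,35),3)],1)
Q=tool(0,35).inv(); print(Q.apply([0,0,-1]),Q.apply([1,0,0]))
```

```text
1 -0.5 6.1 12.4 -2.1 5.6 6.8; 1 -1.0 5.7 12.6 -2.1 5.6 6.8; 1 -1.6 5.4 12.6 -2.1 5.6 6.8; 1 -2.2 5.2 12.7 -2.1 5.6 6.8; 1 -2.8 5.0 12.6 -2.1 5.6 6.8; 1 -3.4 4.9 12.5 -2.1 5.6 6.8; 
1 -8.4 -0.0 12.0 -0.0 0.0 -0.0; 1 -8.4 -0.0 12.0 -0.0 0.0 -0.0; 1 -8.4 -0.0 12.0 -0.0 0.0 -0.0; 
[-5.73576436e-01 -1.00317193e-16  8.19152044e-01] [ 8.19152044e-01 -7.02428547e-17  5.73576436e-01]
```

```bash
python3 -m crank '1 -0.5 6 12.4 -2.1 5.6 6.8; 1 -1 5.7 12.6 -2.1 5.6 6.8; 1 -1.6 5.4 12.6 -2.1 5.6 6.8; 1 -2.2 5.2 12.7 -2.1 5.6 6.8; 1 -2.8 5 12.6 -2.1 5.6 6.8; 1 -3.4 4.9 12.5 -2.1 5.6 6.8; 1 -8.4 0 12 0 0 0; 1 -8.4 0 12 0 0 0; 1 -8.4 0 12 0 0 0; 1 0 0 0 0 0 0' 15
python3 -m crank '1 -0.9 0 1.2 0 0 0; 1 -0.9 0 1.2 0 0 0; 1 -0.9 0 1.2 0 0 0; 1 0 0 0 0 0 0'
```

```text
time_s: 9.9
ee_pos: [454.1, -59.4, 83.4]
ee_rot: [-179.9, -32.6, 4.8]
force: [-0.5, 0.6, -0.4]
gripper_width: 0.1
gripper_force: 0.0
time_s: 10.4
ee_pos: [453.7, -59.8, 80.2]
ee_rot: [180.0, -32.8, 4.9]
force: [0.6, -0.2, -0.1]
gripper_width: 0.6
gripper_force: 0.0
```

```bash
python3 -m crank '1 -0.9 0 1.2 0 0 0; 1 -0.9 0 1.2 0 0 0; 1 0 0 0 0 0 0'
```

```text
time_s: 10.78
ee_pos: [453.4, -59.8, 76.9]
ee_rot: [-180.0, -32.7, 4.8]
force: [-0.2, 0.8, -0.3]
gripper_width: 0.4
gripper_force: 0.0
```

```bash
python3 -m crank '1 -0.9 0 1.4 0 0 0; 1 -0.9 0 1.4 0 0 0; 1 -0.9 0 1.4 0 0 0; 1 0 0 0 0 0 0'
```

```text
time_s: 11.28
ee_pos: [453.4, -59.8, 71.9]
ee_rot: [-180.0, -32.7, 4.8]
force: [0.0, -0.9, 0.2]
gripper_width: 0.5
gripper_force: 0.0
```

```bash
python3 -m crank '1 -0.9 0 1.4 0 0 0; 1 -0.9 0 1.4 0 0 0; 1 0 0 0 0 0 0'
```

```text
time_s: 11.65
ee_pos: [453.4, -59.8, 68.6]
ee_rot: [-180.0, -32.7, 4.8]
force: [0.1, -0.2, 0.1]
gripper_width: 0.5
gripper_force: 0.0
```

```bash
python3 -m crank '1 -0.9 0 1.4 0 0 0; 1 -0.9 0 1.4 0 0 0; 1 0 0 0 0 0 0'
```

```text
time_s: 12.02
ee_pos: [453.9, -59.8, 66.7]
ee_rot: [180.0, -32.9, 4.9]
force: [-9.3, -0.1, 18.0]
gripper_width: 0.7
gripper_force: 8.9
```

```bash
cat > ok.py <<'E'
import sys
from workcell import env
f=env.state()["force"]; sys.exit(abs(f[2])>3)
E
python3 - <<'E'
from h import *
p,R,s=pose(); R=Rn.from_euler("xyz",[180,-32.7,4.8],degrees=True); p[2]=65.6
rows([(p+[0,0,20],R,1),(np.array([600.,-142,88]),R,5),(np.array([600.,-142,75.5]),R,1)],1,(p,R))
print(R.inv().apply([0,0,-1]))
E
```

```text
1 10.8 0.0 -16.8 0.0 0.0 0.0; 
1 23.6 18.8 14.6 0.0 -0.0 0.0; 1 23.6 18.8 14.6 0.0 -0.0 0.0; 1 23.6 18.8 14.6 0.0 -0.0 0.0; 1 23.6 18.8 14.6 0.0 -0.0 0.0; 1 23.6 18.8 14.6 0.0 -0.0 0.0; 
1 -6.8 -0.0 10.5 0.0 0.0 0.0; 
[-5.40240320e-01 -1.07552856e-16  8.41510782e-01]
```

```bash
python3 -m crank '1 10.8 0 -16.8 0 0 0; 1 0 0 0 0 0 0; 1 23.6 18.8 14.6 0 0 0; 1 23.6 18.8 14.6 0 0 0; 1 23.6 18.8 14.6 0 0 0; 1 23.6 18.8 14.6 0 0 0; 1 23.6 18.8 14.6 0 0 0; 1 -6.8 0 10.5 0 0 0; 1 0 0 0 0 0 0' && python3 ok.py && python3 -m crank '1 -0.5 0 0.8 0 0 0; 1 0 0 0 0 0 0' && python3 ok.py && python3 -m crank '1 -0.5 0 0.8 0 0 0; 1 0 0 0 0 0 0' && python3 ok.py && python3 -m crank '1 -0.5 0 0.8 0 0 0; 1 0 0 0 0 0 0' && python3 ok.py && python3 -m crank '1 -0.5 0 0.8 0 0 0; 1 0 0 0 0 0 0' && python3 ok.py && python3 -m crank '1 -0.5 0 0.8 0 0 0; 1 0 0 0 0 0 0'
```

```text
time_s: 13.15
ee_pos: [599.2, -140.0, 67.6]
ee_rot: [-179.7, -32.6, 4.8]
force: [-0.9, -0.0, -0.1]
gripper_width: 0.1
gripper_force: 0.0False
```

```bash
sed -i 's/sys.exit(\(.*\))$/sys.exit(int(\1))/' ok.py; python3 -m crank '1 -0.5 0 0.8 0 0 0; 1 0 0 0 0 0 0' && python3 ok.py && python3 -m crank '1 -0.5 0 0.8 0 0 0; 1 0 0 0 0 0 0' && python3 ok.py && python3 -m crank '1 -0.5 0 0.8 0 0 0; 1 0 0 0 0 0 0' && python3 ok.py && python3 -m crank '1 -0.5 0 0.8 0 0 0; 1 0 0 0 0 0 0' && python3 ok.py && python3 -m crank '1 -0.5 0 0.8 0 0 0; 1 0 0 0 0 0 0'  && python3 ok.py && python3 -m crank '1 -0.5 0 0.8 0 0 0; 1 0 0 0 0 0 0' && python3 ok.py && python3 -m crank '1 -0.5 0 0.8 0 0 0; 1 0 0 0 0 0 0'
```

```text
time_s: 13.4
ee_pos: [599.8, -140.4, 68.8]
ee_rot: [-179.8, -32.8, 4.9]
force: [-0.1, 0.1, -0.3]
gripper_width: 0.4
gripper_force: 0.0
time_s: 13.65
ee_pos: [600.0, -140.5, 67.9]
ee_rot: [-179.8, -32.8, 4.9]
force: [-0.1, 1.0, 0.4]
gripper_width: 0.3
gripper_force: 0.0
time_s: 13.9
ee_pos: [600.0, -140.6, 66.8]
ee_rot: [-179.8, -32.8, 4.9]
force: [-0.5, -0.2, -0.6]
gripper_width: 0.5
gripper_force: 0.0
time_s: 14.15
ee_pos: [600.0, -140.6, 65.7]
ee_rot: [-179.8, -32.8, 4.8]
force: [-0.1, 0.1, -1.0]
gripper_width: 0.7
gripper_force: 0.0
time_s: 14.4
ee_pos: [600.1, -140.6, 64.9]
ee_rot: [-179.8, -32.8, 4.9]
force: [0.1, 0.3, 0.5]
gripper_width: 0.4
gripper_force: 0.2
time_s: 14.65
ee_pos: [600.2, -140.6, 64.3]
ee_rot: [-179.8, -32.8, 4.9]
force: [-1.5, -0.1, 4.5]
gripper_width: 0.6
gripper_force: 1.9
```

Run:
```python
from h import *
p,R,s=pose()
rows([(p+[0,0,26],R,2),(np.array([598.,182,90]),R,8),(np.array([598.,182,75.5]),R,2)],1,(p,R))
```

```text
1 7.0 -0.0 -10.9 0.0 0.0 0.0; 1 7.0 -0.0 -10.9 0.0 0.0 0.0; 
1 2.6 -40.2 1.8 0.0 -0.0 0.0; 1 2.6 -40.2 1.8 0.0 -0.0 0.0; 1 2.6 -40.2 1.8 0.0 -0.0 0.0; 1 2.6 -40.2 1.8 0.0 -0.0 0.0; 1 2.6 -40.2 1.8 0.0 -0.0 0.0; 1 2.6 -40.2 1.8 0.0 -0.0 0.0; 1 2.6 -40.2 1.8 0.0 -0.0 0.0; 1 2.6 -40.2 1.8 0.0 -0.0 0.0; 
1 -3.9 0.0 6.1 0.0 0.0 0.0; 1 -3.9 0.0 6.1 0.0 0.0 0.0;
```

```bash
python3 -m crank '1 7 0 -11 0 0 0; 1 7 0 -11 0 0 0; 1 2.6 -40.2 1.8 0 0 0; 1 2.6 -40.2 1.8 0 0 0; 1 2.6 -40.2 1.8 0 0 0; 1 2.6 -40.2 1.8 0 0 0; 1 2.6 -40.2 1.8 0 0 0; 1 2.6 -40.2 1.8 0 0 0; 1 2.6 -40.2 1.8 0 0 0; 1 2.6 -40.2 1.8 0 0 0' && python3 -m crank '1 -3.9 0 6 0 0 0; 1 -3.9 0 6 0 0 0;1 0 0 0 0 0 0;1 0 0 0 0 0 0' && python3 ok.py && python3 -m crank '1 -0.5 0 0.8 0 0 0; 1 0 0 0 0 0 0' && python3 ok.py && python3 -m crank '1 -0.5 0 0.8 0 0 0; 1 0 0 0 0 0 0' && python3 ok.py && python3 -m crank '1 -0.5 0 0.8 0 0 0; 1 0 0 0 0 0 0' && python3 ok.py && python3 -m crank '1 -0.5 0 0.8 0 0 0; 1 0 0 0 0 0 0'  && python3 ok.py && python3 -m crank '1 -0.5 0 0.8 0 0 0; 1 0 0 0 0 0 0' && python3 ok.py && python3 -m crank '1 -0.5 0 0.8 0 0 0; 1 0 0 0 0 0 0'
```

```text
time_s: 15.9
ee_pos: [596.1, 109.3, 87.1]
ee_rot: [-179.8, -31.9, 4.8]
force: [-0.1, -0.6, -0.7]
gripper_width: 0.4
gripper_force: 0.0
time_s: 16.4
ee_pos: [596.7, 110.0, 76.5]
ee_rot: [-179.7, -32.4, 4.9]
force: [-15.2, 2.6, 24.7]
gripper_width: 0.4
gripper_force: 12.1
```

```bash
python3 -m crank '1 5.4 0 -8.4 0 0 0; 1 5.4 0 -8.4 0 0 0; 1 1.5 -18 -0.9 0 0 0; 1 1.5 -18 -0.9 0 0 0; 1 1.5 -18 -0.9 0 0 0; 1 1.5 -18 -0.9 0 0 0; 1 0 0 0 0 0 0;1 0 0 0 0 0 0'
python3 - <<'E'
from h import *
p,R,s=pose(); R0=Rn.from_euler("xyz",[180,-32.8,4.8],degrees=True)
rows([(np.array([598.,182,74.5]),R0,2)],1)
E
```

```text
time_s: 17.4
ee_pos: [592.9, 180.3, 99.1]
ee_rot: [-179.9, -31.9, 4.9]
force: [-0.5, -0.2, 0.4]
gripper_width: 0.3
gripper_force: 0.0
1 -4.3 -0.6 11.8 -0.1 0.4 0.0; 1 -4.4 -0.6 11.8 -0.1 0.4 0.0;
```

```bash
python3 -m crank '1 -4.3 -0.6 11.8 0 0.4 0; 1 -4.4 -0.6 11.8 0 0.4 0; 1 0 0 0 0 0 0' && python3 ok.py && python3 -m crank '1 -0.5 0 0.8 0 0 0; 1 0 0 0 0 0 0' && python3 ok.py && python3 -m crank '1 -0.5 0 0.8 0 0 0; 1 0 0 0 0 0 0' && python3 ok.py && python3 -m crank '1 -0.5 0 0.8 0 0 0; 1 0 0 0 0 0 0' && python3 ok.py && python3 -m crank '1 -0.5 0 0.8 0 0 0; 1 0 0 0 0 0 0'  && python3 ok.py && python3 -m crank '1 -0.5 0 0.8 0 0 0; 1 0 0 0 0 0 0' && python3 ok.py && python3 -m crank '1 -0.5 0 0.8 0 0 0; 1 0 0 0 0 0 0' && python3 ok.py && python3 -m crank '1 -0.5 0 0.8 0 0 0; 1 0 0 0 0 0 0' && python3 ok.py && python3 -m crank '1 -0.5 0 0.8 0 0 0; 1 0 0 0 0 0 0'
```

```text
time_s: 17.77
ee_pos: [600.0, 180.1, 77.7]
ee_rot: [-179.7, -32.2, 4.9]
force: [-0.2, -1.0, -0.1]
gripper_width: 0.8
gripper_force: 0.0
time_s: 18.02
ee_pos: [600.6, 180.9, 78.3]
ee_rot: [-179.6, -32.4, 4.9]
force: [0.3, -0.2, -1.0]
gripper_width: 0.4
gripper_force: 0.0
time_s: 18.27
ee_pos: [600.6, 181.1, 77.4]
ee_rot: [-179.6, -32.3, 4.9]
force: [0.2, 0.8, -0.8]
gripper_width: 0.5
gripper_force: 0.0
time_s: 18.52
ee_pos: [600.8, 181.0, 76.6]
ee_rot: [-179.6, -32.3, 4.9]
force: [0.4, 0.4, 0.2]
gripper_width: 0.5
gripper_force: 0.0
time_s: 18.77
ee_pos: [600.9, 180.8, 75.8]
ee_rot: [-179.6, -32.2, 5.0]
force: [0.1, -0.0, -0.6]
gripper_width: 0.3
gripper_force: 0.0
time_s: 19.02
ee_pos: [601.0, 180.8, 75.2]
ee_rot: [-179.5, -32.2, 5.0]
force: [-0.6, -0.4, 0.3]
gripper_width: 0.2
gripper_force: 0.0
time_s: 19.27
ee_pos: [601.2, 180.6, 74.5]
ee_rot: [-179.5, -32.2, 5.0]
force: [-0.7, -0.1, -0.4]
gripper_width: 0.4
gripper_force: 0.0
time_s: 19.52
ee_pos: [601.3, 180.6, 73.8]
ee_rot: [-179.5, -32.1, 5.0]
force: [-0.5, 0.3, -0.8]
gripper_width: 0.5
gripper_force: 0.0
time_s: 19.77
ee_pos: [601.5, 180.5, 73.1]
ee_rot: [-179.5, -32.1, 5.0]
force: [0.5, -0.4, -0.5]
gripper_width: 0.5
gripper_force: 0.0
```

```bash
python3 -c "
from workcell import env;print(env.state()['qpos'].round(1))"; python3 -m crank '1 -0.8 0 1.2 0 0 0; 1 0 0 0 0 0 0' && python3 ok.py && python3 -m crank '1 -0.5 0 0.8 0 0 0; 1 0 0 0 0 0 0' && python3 ok.py && python3 -m crank '1 -0.5 0 0.8 0 0 0; 1 0 0 0 0 0 0' && python3 ok.py && python3 -m crank '1 -0.5 0 0.8 0 0 0; 1 0 0 0 0 0 0'
```

```text
[ 19.3  21.8 119.7 -44.8  10.  146.5]
time_s: 20.02
ee_pos: [601.6, 180.3, 72.1]
ee_rot: [-179.5, -32.0, 5.0]
force: [-0.8, -0.4, 0.3]
gripper_width: -0.2
gripper_force: 0.0
time_s: 20.27
ee_pos: [601.8, 180.3, 71.5]
ee_rot: [-179.5, -32.0, 5.0]
force: [-0.3, -0.1, -0.5]
gripper_width: 0.5
gripper_force: 0.0
time_s: 20.52
ee_pos: [601.9, 180.2, 70.8]
ee_rot: [-179.4, -32.0, 5.0]
force: [-0.2, -0.4, 0.4]
gripper_width: 0.4
gripper_force: 0.0
time_s: 20.78
ee_pos: [602.1, 180.1, 70.1]
ee_rot: [-179.4, -31.9, 5.0]
force: [0.3, 0.7, -0.5]
gripper_width: 0.1
gripper_force: 0.0
```

```bash
python3 - <<'E'
from h import *
p,R,s=pose()
rows([(p+[-60,0,70],R,4)],1,(p,R)); print(s["qpos"])
E
python3 -m crank '1 0 0 -10 0 0 0; 1 0 0 -20 0 0 0; 1 0 0 -30 0 0 0; 1 0 0 -40 0 0 -10.6; 1 0 0 0 0 0 -10.6; 1 0 0 0 0 0 -10.6; 1 0 0 0 0 0 -10.6; 1 0 0 0 0 0 -10.6; 1 0 0 0 0 0 -10.6'; python3 -c "
from workcell import env;print(env.state()['qpos'].round(3))"
```

```text
1 -3.4 -1.5 -22.7 0.0 0.0 0.0; 1 -3.4 -1.5 -22.7 0.0 0.0 0.0; 1 -3.4 -1.5 -22.7 0.0 0.0 0.0; 1 -3.4 -1.5 -22.7 0.0 0.0 0.0; 
[ 19.14504565  22.06105456 119.7068812  -44.86481292   9.76114613
 146.50665995]
time_s: 21.9
ee_pos: [549.7, 174.5, 154.6]
ee_rot: [151.0, -14.0, 72.6]
force: [-0.1, 0.2, -0.6]
gripper_width: 0.4
gripper_force: 0.0
[ 20.811  10.769 120.048 -23.646  19.621  62.119]
```

```bash
cat > fk.py <<'E'
import numpy as np
from scipy.optimize import least_squares
from scipy.spatial.transform import Rotation as Rn
D=[([-75.86,18.312,89.639,0,72.044,-1.146],[151.6,-554.67,224.97],[179.996,0,15.286]),
([19.14504565,22.06105456,119.7068812,-44.86481292,9.76114613,146.50665995],[602.1,180.1,70.1],[-179.4,-31.9,5.0]),
([20.811,10.769,120.048,-23.646,19.621,62.119],[549.7,174.5,154.6],[151,-14,72.6])]
def ry(a):return Rn.from_euler("y",a,degrees=True)
def rz(a):return Rn.from_euler("z",a,degrees=True)
def fk(q,l,off=90):
    a1,d1,L2,L3,e,d6=l
    R1=rz(q[0]);R2=R1*ry(q[1]);R3=R2*ry(q[2]);R4=R3*rz(q[3]);R5=R4*ry(q[4]);R6=R5*rz(q[5]+off)
    return R1.apply([a1,0,d1])+R2.apply([0,0,L2])+R3.apply([e,0,L3])+R6.apply([0,0,d6]),R6
def fit(D):
    f=lambda l:np.concatenate([fk(q,l)[0]-p for q,p,_ in D])
    return least_squares(f,[50,300,400,400,0,150])
l=np.array([0,0,0,0,0,0.])
def load():
    return fit(D)
def ik(p,R,l,q0):
    lo=np.array([-177,-48,13,-77,3,-146.]);hi=np.array([177,115,149,257,150,146.])
    def f(q):
        P,Q=fk(q,l); return np.r_[(P-p),(Q.inv()*R).as_rotvec(degrees=True)*5]
    return least_squares(f,np.clip(q0,lo+.1,hi-.1),bounds=(lo,hi))
E
python3 - <<'E'
from fk import *
s=load(); print(s.x.round(2),s.cost)
for sgn in (1,):
  for q,p,e in D:
    for off in (-90,0,90,180):
        P,R=fk(q,s.x,off); T=Rn.from_euler("xyz",e,degrees=True); print(off,round(np.degrees((R.inv()*T).magnitude()),2),(P-p).round(1))
E
```

```text
[ 68.88  56.07 513.75 351.83 -32.21 240.01] 75.02402153682948
-90 180.0 [-11.1  -2.9   1. ]
0 90.0 [-11.1  -2.9   1. ]
90 0.0 [-11.1  -2.9   1. ]
180 90.0 [-11.1  -2.9   1. ]
-90 180.0 [ 1.2 -1.1  2. ]
0 90.0 [ 1.2 -1.1  2. ]
90 0.05 [ 1.2 -1.1  2. ]
180 90.0 [ 1.2 -1.1  2. ]
-90 180.0 [-0.7 -0.4 -3.1]
0 90.0 [-0.7 -0.4 -3.1]
90 0.06 [-0.7 -0.4 -3.1]
180 90.0 [-0.7 -0.4 -3.1]
```

```bash
sed -i 's/a1,d1,L2,L3,e,d6=l/a1,d1,L2,L3,e,d6,b=l/; s/R1.apply(\[a1,0,d1\])/R1.apply([a1,b,d1])/; s/400,0,150\]/400,0,150,11]/' fk.py
cat > t.py <<'E'
from h import *
from fk import *
s=load(); l=s.x; print(l.round(1),s.cost)
F=rz(180)
for side,K in (("L",np.array([602,224,96.])),("R",np.array([606,-182,96.]))):
  for lean in (32,38,45):
    for seed in ((0,-75),(180,105)):
      q=None;out=[]
      for yaw in (0,15,30,45,0,-15,-30,-45):
        R=tool(yaw,lean)*F
        p=K+R.apply([0,0,8])
        if yaw==0:q=np.array([np.degrees(np.arctan2(p[1],p[0])),22,118,seed[0],8,seed[1]])
        r=ik(p,R,l,q); q=r.x
        out.append((yaw,round(float(np.sqrt(r.cost)),1),*q[[3,4,5]].round(0).astype(int).tolist()))
      print(side,lean,seed,out)
E
python3 t.py
```

```text
[-1.000e-01  1.404e+02  5.919e+02  4.171e+02  2.530e+01  3.247e+02
  1.150e+01] 0.0018214511851359476
L 32 (0, -75) [(0, 0.0, -46, 19, -23), (15, 0.0, -17, 11, -68), (30, 0.0, 35, 13, -137), (45, 17.1, 32, 23, -146), (0, 0.0, -46, 19, -23), (-15, 0.0, -49, 30, -5), (-30, 0.0, -46, 41, 7), (-45, 0.0, -42, 51, 17)]
L 32 (180, 105) [(0, 29.2, 257, 12, 33), (15, 19.6, 257, 3, 18), (30, 33.3, 257, 3, 6), (45, 31.4, 95, 18, 146), (0, 29.2, 257, 12, 33), (-15, 45.0, 257, 20, 48), (-30, 65.2, 257, 25, 62), (-45, 88.5, 257, 29, 75)]
L 38 (0, -75) [(0, 0.3, -77, 17, 9), (15, 2.2, -77, 4, -8), (30, 12.4, 46, 8, -146), (45, 33.6, 34, 19, -146), (0, 0.3, -77, 17, 9), (-15, 0.0, -67, 29, 14), (-30, 0.0, -58, 41, 20), (-45, 0.0, -50, 53, 25)]
L 38 (180, 105) [(0, 13.0, 257, 16, 34), (15, 1.0, 257, 4, 18), (30, 7.5, 112, 9, 146), (45, 14.8, 95, 21, 146), (0, 13.0, 257, 16, 34), (-15, 32.0, 257, 25, 49), (-30, 56.0, 257, 32, 63), (-45, 83.4, 257, 35, 75)]
L 45 (0, -75) [(0, 22.2, -77, 19, 9), (15, 24.4, -77, 3, -9), (30, 39.4, -77, 3, -19), (45, 53.0, 36, 15, -146), (0, 22.2, -77, 19, 9), (-15, 9.6, 
[... 883 characters left out ...]
), (-30, 3.3, -77, 11, 1), (-45, 0.0, -73, 23, 13)]
R 38 (180, 105) [(0, 10.5, 104, 15, 146), (15, 15.7, 86, 27, 146), (30, 16.8, 70, 39, 146), (45, 13.4, 57, 50, 146), (0, 10.5, 104, 15, 146), (-15, 0.8, 121, 3, 146), (-30, 5.3, 257, 11, 27), (-45, 21.3, 257, 21, 43)]
R 45 (0, -75) [(0, 42.2, 42, 9, -146), (15, 65.3, 31, 19, -146), (30, 92.5, 23, 28, -146), (45, 122.8, 16, 34, -146), (0, 42.2, 42, 9, -146), (-15, 27.3, 53, 3, -146), (-30, 25.6, -77, 12, 1), (-45, 17.7, -77, 27, 19)]
R 45 (180, 105) [(0, 0.0, 117, 21, 132), (15, 0.0, 89, 32, 143), (30, 0.0, 72, 43, 145), (45, 0.0, 60, 54, 144), (0, 0.0, 117, 21, 132), (-15, 0.0, 168, 14, 99), (-30, 0.0, 228, 18, 57), (-45, 4.9, 257, 28, 45)]
```

Run:
```python
from h import *
F=Rn.from_euler("z",180,degrees=True)
T=tool(0,32.8)*F
rows([(np.array([570,183,112.]),T,13),(np.array([600.,183,82]),T,4)],1)
```

```text
1 0.3 -0.5 3.6 0.1 -0.3 -8.6; 1 0.4 -0.5 3.6 0.1 -0.3 -8.6; 1 0.5 -0.4 3.6 0.1 -0.3 -8.6; 1 0.5 -0.3 3.6 0.1 -0.3 -8.6; 1 0.6 -0.3 3.6 0.1 -0.3 -8.6; 1 0.6 -0.2 3.6 0.1 -0.3 -8.6; 1 0.7 -0.0 3.6 0.1 -0.3 -8.6; 1 0.7 0.1 3.6 0.1 -0.3 -8.6; 1 0.7 0.2 3.6 0.1 -0.3 -8.6; 1 0.7 0.3 3.6 0.1 -0.3 -8.6; 1 0.6 0.4 3.6 0.1 -0.3 -8.6; 1 0.6 0.5 3.6 0.1 -0.3 -8.6; 1 0.5 0.6 3.6 0.1 -0.3 -8.6; 
1 -2.2 -0.0 10.4 0.0 0.0 0.0; 1 -2.2 0.0 10.4 0.0 0.0 0.0; 1 -2.2 0.0 10.4 0.0 0.0 0.0; 1 -2.2 0.0 10.4 0.0 0.0 0.0;
```

```bash
python3 -m crank '1 0 0 3.6 0 0 -8.6; 1 0.4 -0.5 3.6 0 -0.3 -8.6; 1 0.5 -0.4 3.6 0 -0.3 -8.6; 1 0.5 -0.3 3.6 0 -0.3 -8.6; 1 0.6 -0.3 3.6 0 -0.3 -8.6; 1 0.6 -0.2 3.6 0 -0.3 -8.6; 1 0.7 0 3.6 0 -0.3 -8.6; 1 0.7 0 3.6 0 -0.3 -8.6; 1 0.7 0.2 3.6 0 -0.3 -8.6; 1 0.7 0.3 3.6 0 -0.3 -8.6'
python3 -m crank '1 0.6 0.4 3.6 0 -0.3 -8.6; 1 0.6 0.5 3.6 0 -0.3 -8.6; 1 0.5 0.6 3.6 0 -0.3 -8.6; 1 0 0 0 0 0 0'
python3 - <<'E'
from h import *
F=Rn.from_euler("z",180,degrees=True)
T=tool(0,32.8)*F
rows([(np.array([600.,183,78]),T,4)],1)
print(T.inv().apply([0,0,-1]), pose()[2]["qpos"].round(1))
E
```

```text
time_s: 23.15
ee_pos: [565.9, 180.9, 122.3]
ee_rot: [163.4, 28.8, 149.9]
force: [-0.1, -0.0, -0.2]
gripper_width: 0.4
gripper_force: 0.0
time_s: 23.65
ee_pos: [570.6, 183.0, 112.4]
ee_rot: [178.9, 33.7, 179.2]
force: [-0.0, -0.5, 0.4]
gripper_width: 0.6
gripper_force: 0.0
1 -1.3 -0.1 11.2 0.2 0.2 -0.2; 1 -1.4 -0.1 11.2 0.2 0.2 -0.2; 1 -1.4 -0.1 11.2 0.2 0.2 -0.2; 1 -1.5 -0.0 11.2 0.2 0.2 -0.2; 
[5.41708210e-01 1.69279843e-16 8.40566603e-01] [ 23.1  16.4 121.3 -49.1  15.8 -21.9]
```

```bash
python3 -m crank '1 -1.3 0 11.2 0.2 0.2 -0.2; 1 -1.4 0 11.2 0.2 0.2 -0.2; 1 -1.4 0 11.2 0.2 0.2 -0.2; 1 -1.5 0 11.2 0.2 0.2 -0.2; 1 0 0 0 0 0 0; 1 2 0 3 0 0 0; 1 0 0 0 0 0 0' && python3 ok.py && python3 -m crank '1 1 0 1.6 0 0 0; 1 0 0 0 0 0 0' && python3 ok.py && python3 -m crank '1 0.5 0 0.8 0 0 0; 1 0 0 0 0 0 0' && python3 ok.py && python3 -m crank '1 0.5 0 0.8 0 0 0; 1 0 0 0 0 0 0' && python3 ok.py && python3 -m crank '1 0.5 0 0.8 0 0 0; 1 0 0 0 0 0 0'  && python3 ok.py && python3 -m crank '1 0.5 0 0.8 0 0 0; 1 0 0 0 0 0 0' && python3 ok.py && python3 -m crank '1 0.5 0 0.8 0 0 0; 1 0 0 0 0 0 0' && python3 ok.py && python3 -m crank '1 0.5 0 0.8 0 0 0; 1 0 0 0 0 0 0' && python3 ok.py && python3 -m crank '1 0.5 0 0.8 0 0 0; 1 0 0 0 0 0 0' && python3 ok.py && python3 -m crank '1 0.5 0 0.8 0 0 0; 1 0 0 0 0 0 0'
```

```text
time_s: 24.52
ee_pos: [599.8, 183.2, 74.6]
ee_rot: [-179.8, 32.9, -179.7]
force: [-0.4, 0.9, 0.2]
gripper_width: 0.2
gripper_force: 0.0
time_s: 24.78
ee_pos: [600.0, 183.3, 73.0]
ee_rot: [-179.8, 32.9, -179.7]
force: [-0.1, -0.1, 0.3]
gripper_width: 0.5
gripper_force: 0.0
time_s: 25.02
ee_pos: [600.1, 183.3, 71.9]
ee_rot: [-179.8, 32.9, -179.7]
force: [-0.5, -0.3, 0.4]
gripper_width: 0.4
gripper_force: 0.0
time_s: 25.28
ee_pos: [600.2, 183.2, 70.9]
ee_rot: [-179.8, 32.9, -179.7]
force: [0.4, 0.0, 0.4]
gripper_width: 0.7
gripper_force: 0.0
time_s: 25.52
ee_pos: [600.2, 183.3, 70.0]
ee_rot: [-179.8, 32.9, -179.7]
force: [-0.0, -0.1, 0.2]
gripper_width: 0.4
gripper_force: 0.0
time_s: 25.78
ee_pos: [600.2, 183.3, 69.1]
ee_rot: [-179.8, 32.9, -179.7]
force: [-0.1, 0.4, 0.4]
gripper_width: 0.5
gripper_force: 0.1
time_s: 26.02
ee_pos: [600.4, 183.4, 68.6]
ee_rot: [-179.8, 33.0, -179.7]
force: [-0.5, -0.1, 3.0]
gripper_width: 0.4
gripper_force: 1.5
time_s: 26.28
ee_pos: [600.5, 183.4, 68.2]
ee_rot: [-179.8, 33.0, -179.7]
force: [-3.2, -1.7, 8.0]
gripper_width: 0.7
gripper_force: 3.7
```

```bash
cat > plan.py <<'E'
from h import *
from fk import *
L=load().x; F=Rn.from_euler("z",180,degrees=True)
lim=np.array([12.9,12.9,15.7,15.7,15.7,15.7])
def check(way,q=None,start=None):
    p,R,s=pose(); q=s["qpos"] if q is None else q
    if start: p,R=start
    for w,(P_,Q,n) in enumerate(way):
        k=(R.inv()*Q).as_rotvec(degrees=True); m=0;c=0
        for i in range(1,n+1):
            r=ik(p+(P_-p)*i/n,R*Rn.from_rotvec(k*i/n,degrees=True),L,q); m=max(m,(abs(r.x-q)/lim).max()); c=max(c,r.cost); q=r.x
        print("leg",w,"ratio",round(m,2),"cost",round(c,2),q.round(0)); p,R=P_,Q
    return q
def arc(K,lean,y0,y1,n,fl=True):
    "rows turning the gripped knob at K from tool yaw y0 to y1"
    return [((K+tool(y,lean).apply([0,0,8])),tool(y,lean)*(F if fl else Rn.identity()),1) for y in np.linspace(y0,y1,n+1)]
E
python3 - <<'E'
from plan import *
K=np.array([605,-181,96.]); T=tool(-8,32)*F; z=T.apply([0,0,1])
p,R,s=pose()
w=[(np.array([580,183,118.]),R,2),(K-62*z+[0,0,4],T,12),(K+8*z,T,4)]
q=check(w); rows(w,-0.2)
for lean in (30,32,34):
    a=arc(K,lean,-8,-62,16); print(lean); qq=check(a[1:],q=ik(a[0][0],a[0][1],L,q).x,start=a[0][:2])
E
```

```text
leg 0 ratio 0.66 cost 0.0 [ 23.  17. 119. -44.  18. -29.]
leg 1 ratio 0.67 cost 0.0 [ -22.   13.  118.   23.   20. -124.]
leg 2 ratio 0.25 cost 0.0 [ -21.   21.  118.   35.   12. -135.]
-0.2 -5.0 -0.2 -26.5 0.0 0.0 0.0; -0.2 -5.0 -0.2 -26.5 0.0 0.0 0.0; 
-0.2 -0.9 -30.0 -2.7 0.4 0.1 0.6; -0.2 -1.2 -30.0 -2.6 0.4 0.1 0.6; -0.2 -1.5 -30.0 -2.4 0.4 0.1 0.6; -0.2 -1.8 -30.0 -2.2 0.4 0.1 0.6; -0.2 -2.1 -30.0 -2.0 0.4 0.1 0.6; -0.2 -2.4 -29.9 -1.8 0.4 0.1 0.6; -0.2 -2.7 -29.9 -1.6 0.4 0.1 0.6; -0.2 -3.0 -29.9 -1.5 0.4 0.1 0.6; -0.2 -3.3 -29.9 -1.3 0.4 0.1 0.6; -0.2 -3.6 -29.9 -1.1 0.4 0.1 0.6; -0.2 -3.9 -29.8 -0.9 0.4 0.1 0.6; -0.2 -4.2 -29.8 -0.7 0.4 0.1 0.6; 
-0.2 0.5 0.0 18.3 -0.0 0.0 0.0; -0.2 0.5 0.0 18.3 -0.0 0.0 0.0; -0.2 0.5 0.0 18.3 -0.0 0.0 0.0; -0.2 0.5 0.0 18.3 -0.0 0.0 0.0; 
30
leg 0 ratio 0.72 cost 0.0 [ -20.   21.  117.   18.   14. -115.]
leg 1 ratio 0.82 cost 0.0 [ -19.   21.  117.    9.   13. -102.]
leg 2 ratio 0.88 cost 0.0 [-18.  21. 117.  -1.  13. -88.]
leg 3 ratio 0.87 cost 0.0 [-16.  21. 117. -11.  13. -75.]
leg 4 ratio 0.8 cost 0.0 [-15.  21. 116. -20.  14. -62.]
leg
[... 1834 characters left out ...]
leg 4 ratio 1.19 cost 0.0 [-15.  21. 119. -41.   8. -41.]
leg 5 ratio 0.77 cost 0.0 [-14.  21. 119. -49.  11. -29.]
leg 6 ratio 0.52 cost 0.0 [-12.  21. 119. -54.  13. -21.]
leg 7 ratio 0.38 cost 0.0 [-11.  21. 118. -56.  16. -15.]
leg 8 ratio 0.3 cost 0.0 [-10.  22. 118. -57.  18. -10.]
leg 9 ratio 0.25 cost 0.0 [ -9.  22. 117. -58.  21.  -6.]
leg 10 ratio 0.21 cost 0.0 [ -8.  22. 116. -57.  24.  -3.]
leg 11 ratio 0.18 cost 0.0 [ -7.  23. 115. -57.  26.   0.]
leg 12 ratio 0.17 cost 0.0 [ -6.  23. 114. -56.  29.   3.]
leg 13 ratio 0.17 cost 0.0 [ -5.  24. 113. -55.  32.   5.]
leg 14 ratio 0.16 cost 0.0 [ -5.  24. 112. -54.  34.   7.]
leg 15 ratio 0.16 cost 0.0 [ -4.  25. 111. -53.  37.   9.]
```

Run:
```python
from plan import *
K=np.array([605,-181,96.]); T=tool(-18,30)*F; z=T.apply([0,0,1])
p,R,s=pose()
w=[(np.array([580,183,118.]),R,2),(K-62*z+[0,0,4],T,11),(K+8*z,T,4)]
q=check(w); rows(w,-0.4)
a=arc(K,30,-18,-72,11); check(a[1:],q=q,start=a[0][:2])
```

```text
leg 0 ratio 0.66 cost 0.0 [ 23.  17. 119. -44.  18. -29.]
leg 1 ratio 0.42 cost 0.0 [-18.  13. 116.  -1.  21. -89.]
leg 2 ratio 0.16 cost 0.0 [-18.  21. 117.  -1.  13. -89.]
-0.4 -5.0 -0.2 -26.5 0.0 0.0 0.0; -0.4 -5.0 -0.2 -26.5 0.0 0.0 0.0; 
-0.4 -1.3 -32.2 -2.9 0.9 0.3 1.4; -0.4 -2.1 -32.2 -2.4 0.9 0.3 1.4; -0.4 -2.9 -32.2 -2.0 0.9 0.3 1.4; -0.4 -3.6 -32.1 -1.5 0.9 0.3 1.4; -0.4 -4.4 -32.1 -1.1 0.9 0.3 1.4; -0.4 -5.2 -32.0 -0.6 0.9 0.3 1.4; -0.4 -6.0 -31.8 -0.2 0.9 0.3 1.4; -0.4 -6.8 -31.7 0.3 0.9 0.3 1.4; -0.4 -7.6 -31.5 0.7 0.9 0.3 1.4; -0.4 -8.4 -31.3 1.1 0.9 0.3 1.4; -0.4 -9.1 -31.0 1.6 0.9 0.3 1.4; 
-0.4 0.5 -0.0 18.4 -0.0 -0.0 -0.0; -0.4 0.5 -0.0 18.4 -0.0 -0.0 -0.0; -0.4 0.5 0.0 18.4 -0.0 -0.0 -0.0; -0.4 0.5 -0.0 18.4 -0.0 -0.0 -0.0; 
leg 0 ratio 1.25 cost 0.0 [-16.  21. 116. -15.  13. -69.]
leg 1 ratio 1.06 cost 0.0 [-14.  21. 116. -27.  15. -53.]
leg 2 ratio 0.83 cost 0.0 [-13.  21. 116. -34.  18. -39.]
leg 3 ratio 0.65 cost 0.0 [-11.  22. 115. -39.  20. -29.]
leg 4 ratio 0.51 cost 0.0 [-10.  22. 114. -42.  24. -21.]
leg 5 ratio 0.42 cost 0.0 [ -9.  23. 113. -44.  27. -15.]
leg 6 ratio 0.36 cost 0.0 [ -8.  23. 112. -44.  30.  -9.]
leg 7 ratio 0.31 cost 0.0 [ -7.  24. 110. -44.  34.  -4.]
leg 8 ratio 0.28 cost 0.0 [ -6.  25. 109. -44.  37.   0.]
leg 9 ratio 0.25 cost 0.0 [ -5.  26. 107. -43.  40.   4.]
leg 10 ratio 0.23 cost 0.0 [ -4.  27. 106. -42.  44.   8.]
```

```bash
python3 -m crank '1 -5 0 -26.5 0 0 0; 1 -5 0 -26.5 0 0 0; 1 -1.3 -32.2 -2.9 0.9 0.3 1.4; 1 -2.1 -32.2 -2.4 0.9 0.3 1.4; -0.4 -2.9 -32.2 -2 0.9 0.3 1.4; -0.4 -3.6 -32 -1.5 0.9 0.3 1.4; -0.4 -4.4 -32 -1 0.9 0.3 1.4; -0.4 -5.2 -32 -0.6 0.9 0.3 1.4; -0.4 -6 -31.8 0 0.9 0.3 1.4; -0.4 -6.8 -31.7 0 0.9 0.3 1.4' 40
python3 -m crank '-0.4 -7.6 -31.5 0.7 0.9 0.3 1.4; -0.4 -8.4 -31.3 1 0.9 0.3 1.4; -0.4 -9 -31 1.6 0.9 0.3 1.4; -0.4 0 0 0 0 0 0'
python3 - <<'E'
from plan import *
K=np.array([605,-181,96.]); T=tool(-18,30)*F; z=T.apply([0,0,1])
rows([(K+8*z,T,5)],-0.4)
f=grab_frame("side"); cv2.imwrite("pics/s3.png",cv2.resize(f[125:245,205:365],(800,600),interpolation=cv2.INTER_CUBIC))
E
```

```text
time_s: 27.52
ee_pos: [576.0, -75.1, 143.7]
ee_rot: [-179.5, 30.5, 167.1]
force: [0.1, 0.5, 0.8]
gripper_width: 57.8
gripper_force: 0.0
time_s: 28.02
ee_pos: [575.0, -172.2, 154.5]
ee_rot: [-179.3, 29.8, 162.1]
force: [1.1, 0.4, -0.5]
gripper_width: 63.8
gripper_force: 0.0
-0.4 0.4 0.4 14.9 -0.1 -0.0 0.0; -0.4 0.4 0.3 14.9 -0.1 -0.0 0.0; -0.4 0.4 0.3 14.9 -0.1 -0.0 0.0; -0.4 0.4 0.3 14.9 -0.1 -0.0 0.0; -0.4 0.4 0.2 14.9 -0.1 -0.0 0.0;
```

View pics/s3.png

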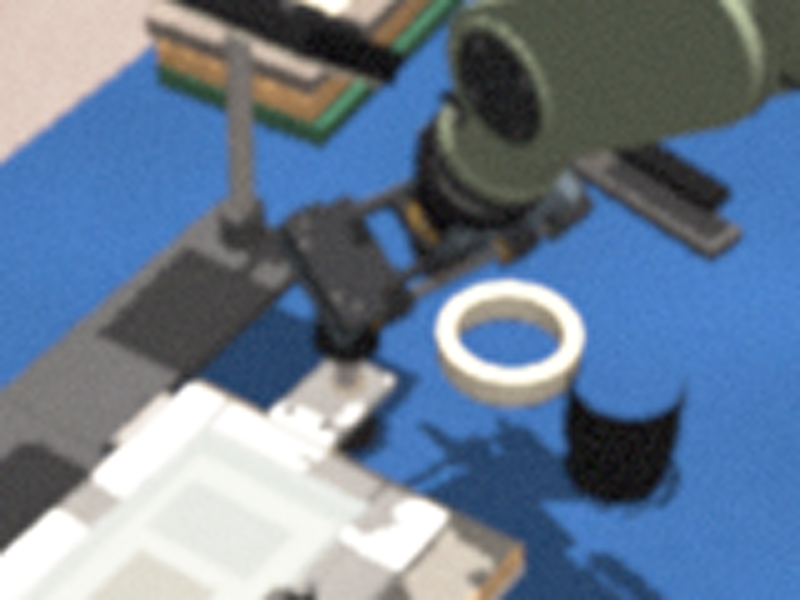

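The gripper is above and behind the right knob (345,345 in the crop) and clear of the lamp, so I'll move in and grip.

```bash
python3 -m crank '-0.4 0.4 0.4 15 0 0 0; -0.4 0.4 0.3 15 0 0 0; -0.4 0.4 0.3 15 0 0 0; -0.4 0.4 0.3 15 0 0 0; -0.4 0.4 0.2 15 0 0 0; 1 0 0 0 0 0 0; 1 0 0 0 0 0 0; 1 0 0 0 0 0 0; 1 0 0 0 0 0 0' 40
python3 - <<'E'
from plan import *
p,R,s=pose(); print(s["qpos"].round(0),R.as_matrix()[:,1].round(2))
K=p-8*R.as_matrix()[:,2]; print("grasp",K.round(1))
K=np.array([605,K[1],K[2]]); y0=np.degrees(np.arctan2(*R.as_matrix()[[1,0],2])); lean=np.degrees(np.arcsin(np.hypot(*R.as_matrix()[:2,2]))); print(y0,lean)
a=[x for x in arc(K,lean,y0,-30,4)]+arc(K,lean,-30,-72,8)[1:]
rows(a[1:],1,a[0][:2])
E
```

```text
time_s: 29.2
ee_pos: [609.1, -181.0, 88.9]
ee_rot: [-179.3, 29.8, 162.2]
force: [0.1, 0.6, -0.8]
gripper_width: 40.2
gripper_force: 40.0
[-17.  21. 116.  -5.  13. -85.] [ 0.31  0.95 -0.01]
grasp [ 605.4 -179.6   95.9]
-19.22284910602031 29.803598175350995
1 0.0 -0.2 -0.0 1.3 0.0 2.3; 
1 0.0 -0.2 -0.0 1.3 0.0 2.3; 
1 0.0 -0.2 -0.0 1.3 0.0 2.3; 
1 0.0 -0.2 -0.0 1.3 -0.0 2.3; 
1 0.0 -0.4 -0.0 2.6 0.0 4.6; 
1 0.0 -0.4 -0.0 2.6 -0.0 4.6; 
1 0.0 -0.4 -0.0 2.6 0.0 4.6; 
1 0.0 -0.4 -0.0 2.6 0.0 4.6; 
1 0.0 -0.4 -0.0 2.6 -0.0 4.6; 
1 0.0 -0.4 -0.0 2.6 0.0 4.6; 
1 0.0 -0.4 -0.0 2.6 0.0 4.6; 
1 0.0 -0.4 -0.0 2.6 0.0 4.6;
```

```bash
python3 -m crank '1 0 -0.2 0 1.3 0 2.3; 1 0 -0.2 0 1.3 0 2.3; 1 0 -0.2 0 1.3 0 2.3; 1 0 -0.2 0 1.3 0 2.3; 1 0 -0.4 0 2.6 0 4.6; 1 0 -0.4 0 2.6 0 4.6; 1 0 -0.4 0 2.6 0 4.6; 1 0 0 0 0 0 0' 40
python3 -m crank '1 0 -0.4 0 2.6 0 4.6; 1 0 -0.4 0 2.6 0 4.6; 1 0 -0.4 0 2.6 0 4.6; 1 0 -0.4 0 2.6 0 4.6; 1 0 -0.4 0 2.6 0 4.6; 1 0 0 0 0 0 0; 1 0 0 0 0 0 0'
python3 - <<'E'
from plan import *
p,R,s=pose(); M=R.as_matrix(); print(s["qpos"].round(0),(p-8*M[:,2]).round(1),np.degrees(np.arctan2(M[1,2],M[0,2])).round(1),s["torque"].round(2))
E
```

```text
time_s: 30.2
ee_pos: [608.5, -182.0, 88.9]
ee_rot: [-179.5, 30.0, 135.8]
force: [-0.8, 1.9, 1.3]
gripper_width: 40.2
gripper_force: 40.0
time_s: 31.08
ee_pos: [607.5, -182.7, 88.9]
ee_rot: [-180.0, 30.1, 109.2]
force: [1.2, 5.6, 2.2]
gripper_width: 40.1
gripper_force: 40.0
[ -4.  26. 106. -42.  43.   7.] [ 606.2 -178.9   95.9] -70.8 [0.93 0.35 0.21]
```

```bash
python3 -m crank '-0.4 0 0 0 0 0 0; -0.4 0 0 0 0 0 0; -0.4 0 0.4 0 -2.6 0 -4.6; -0.4 0 0.4 0 -2.6 0 -4.6; -0.4 0 0.4 0 -2.6 0 -4.6; -0.4 0 0.4 0 -2.6 0 -4.6; -0.4 0 0.4 0 -2.6 0 -4.6; -0.4 0 0.4 0 -2.6 0 -4.6; -0.4 0 0.4 0 -2.6 0 -4.6; -0.4 0 0.4 0 -2.6 0 -4.6' 40
python3 -m crank '-0.4 0 0.2 0 -1.3 0 -2.3; -0.4 0 0.2 0 -1.3 0 -2.3; 1 0 0.2 0 -1.3 0 -2.3; 1 0 0.2 0 -1.3 0 -2.3; 1 0 0 0 0 0 0; 1 0 0 0 0 0 0; 1 0 0 0 0 0 0'
python3 - <<'E'
from plan import *
p,R,s=pose(); M=R.as_matrix(); print(s["qpos"].round(0),(p-8*M[:,2]).round(1),np.degrees(np.arctan2(M[1,2],M[0,2])).round(1),s["torque"].round(2))
E
```

```text
time_s: 32.33
ee_pos: [608.3, -182.3, 88.4]
ee_rot: [-179.3, 29.8, 151.9]
force: [0.4, -0.4, -0.5]
gripper_width: 63.5
gripper_force: 0.0
time_s: 33.2
ee_pos: [609.0, -181.0, 88.4]
ee_rot: [-179.3, 29.7, 162.2]
force: [0.6, 3.5, 0.8]
gripper_width: 40.1
gripper_force: 40.0
[-17.  21. 116.  -5.  13. -85.] [ 605.2 -179.7   95.3] -19.2 [0.87 0.03 0.32]
```

```bash
python3 -m crank '1 0 -0.2 0 1.3 0 2.3; 1 0 -0.2 0 1.3 0 2.3; 1 0 -0.2 0 1.3 0 2.3; 1 0 -0.2 0 1.3 0 2.3; 1 0 -0.4 0 2.6 0 4.6; 1 0 -0.4 0 2.6 0 4.6; 1 0 -0.4 0 2.6 0 4.6; 1 0 -0.4 0 2.6 0 4.6; 1 0 -0.4 0 2.6 0 4.6; 1 0 -0.4 0 2.6 0 4.6' 40
python3 -m crank '1 0 -0.4 0 2.6 0 4.6; 1 0 -0.4 0 2.6 0 4.6; 1 0 0 0 0 0 0; 1 0 0 0 0 0 0'
python3 - <<'E'
from plan import *
p,R,s=pose(); M=R.as_matrix(); print(s["qpos"].round(0),(p-8*M[:,2]).round(1),np.degrees(np.arctan2(M[1,2],M[0,2])).round(1),s["torque"].round(2))
# after release: back out, then lug probe, closed
T=tool(-30,32)*F; T2=T
o=lambda T:T.apply([16,0,11])  # lowest corner (flipped tool: +x side is low)
print(o(T))
b=p-60*M[:,2]
Lg=np.array([594.,-141,0]); t=Lg-[*o(T)[:2],0]
w=[(b,R,3),(np.r_[t[:2],92],T,6),(np.r_[t[:2],76],T,1)]
check(w); rows(w,1)
fr=np.array([446.,-45,0]); t=fr-[*o(T)[:2],0]; print("front",t)
print(T.inv().apply([0,0,-1]))
E
```

```text
time_s: 34.45
ee_pos: [607.9, -182.4, 88.4]
ee_rot: [-179.8, 30.1, 119.7]
force: [1.4, 6.5, -0.2]
gripper_width: 40.1
gripper_force: 40.0
time_s: 34.95
ee_pos: [607.5, -182.6, 88.4]
ee_rot: [-179.9, 30.1, 109.2]
force: [0.7, 8.2, 2.1]
gripper_width: 40.2
gripper_force: 40.0
[ -4.  27. 106. -42.  43.   7.] [ 606.2 -178.8   95.3] -71.0 [1.22 0.62 0.17]
[ -6.70274013   3.86982882 -17.80723729]
leg 0 ratio 0.14 cost 0.0 [ -1.  22. 104. -38.  49.   4.]
leg 1 ratio 0.5 cost 0.0 [ -9.  20. 119. -46.  16. -27.]
leg 2 ratio 0.46 cost 0.0 [ -9.  21. 120. -53.  14. -20.]
1 0.0 0.0 -20.0 0.0 0.0 0.0; 1 -0.0 -0.0 -20.0 0.0 0.0 0.0; 1 0.0 0.0 -20.0 0.0 0.0 0.0; 
1 5.2 1.0 6.3 -3.5 -0.3 -5.8; 1 5.1 1.1 6.4 -3.5 -0.3 -5.8; 1 5.0 1.2 6.4 -3.5 -0.3 -5.8; 1 4.9 1.4 6.5 -3.5 -0.3 -5.8; 1 4.8 1.4 6.5 -3.5 -0.3 -5.8; 1 4.7 1.5 6.6 -3.5 -0.3 -5.8; 
1 8.5 0.0 13.6 0.0 -0.0 0.0; 
front [452.70274013 -48.86982882   0.        ]
[5.29919264e-01 1.66533454e-16 8.48048096e-01]
```

Run:
```python
from plan import *
p,R,s=pose();M=R.as_matrix()
T=tool(-12,32)*F
o=T.apply([16,0,11]); b=p-60*M[:,2]
t=np.array([594.,-139,0])-[*o[:2],0]
w=[(b,R,3),(np.r_[t[:2],94],T,9),(np.r_[t[:2],75],T,2)]
q=check(w); rows(w,1)
T=tool(-12,32)*F
t2=np.array([446.,-40,0])-[*o[:2],0]
p=np.r_[t[:2],67];u=T.inv()
w=[(p+[0,0,22],T,2),(np.r_[t2[:2],90],T,6),(np.r_[t2[:2],75],T,2)]
print(t,t2);q=check(w,q=q,start=(p,T)); rows(w,1,(p,T))
print(u.apply([0,0,-1]))
```

```text
leg 0 ratio 0.14 cost 0.0 [ -1.  22. 104. -38.  49.   4.]
leg 1 ratio 2.12 cost 0.0 [ -15.   19.  120.   10.    9. -103.]
leg 2 ratio 0.18 cost 0.0 [ -15.   21.  121.   15.    6. -108.]
1 0.0 0.0 -20.0 0.0 0.0 0.0; 1 -0.0 -0.0 -20.0 0.0 0.0 0.0; 1 0.0 0.0 -20.0 0.0 0.0 0.0; 
1 3.7 0.9 3.8 -3.4 -0.2 -5.6; 1 3.6 1.0 3.9 -3.4 -0.2 -5.6; 1 3.5 1.2 3.9 -3.4 -0.2 -5.6; 1 3.4 1.3 4.0 -3.4 -0.2 -5.6; 1 3.3 1.4 4.0 -3.4 -0.2 -5.6; 1 3.2 1.4 4.1 -3.4 -0.2 -5.6; 1 3.0 1.5 4.2 -3.4 -0.2 -5.6; 1 2.9 1.5 4.3 -3.4 -0.2 -5.6; 1 2.8 1.6 4.3 -3.4 -0.2 -5.6; 
1 5.0 0.0 8.1 -0.0 0.0 -0.0; 1 5.0 0.0 8.1 -0.0 0.0 -0.0; 
[ 601.57052754 -140.6091653     0.        ] [453.57052754 -41.6091653    0.        ]
leg 0 ratio 0.18 cost 0.0 [ -15.   19.  120.   11.    8. -104.]
leg 1 ratio 1.58 cost 0.0 [ -3.   7. 139. -69.   5. -14.]
leg 2 ratio 0.51 cost 18.8 [ -4.   9. 139. -77.   4.  -6.]
1 -5.8 -0.0 -9.3 0.0 0.0 0.0; 1 -5.8 -0.0 -9.3 0.0 0.0 0.0; 
1 23.3 11.0 -14.7 0.0 0.0 0.0; 1 23.3 11.0 -14.7 0.0 0.0 0.0; 1 23.3 11.0 -14.7 0.0 0.0 0.0; 1 23.3 11.0 -14.7 0.0 0.0 0.0; 1 23.3 11.0 -14.7 0.0 0.0 0.0; 1 23.3 11.0 -14.7 0.0 0.0 0.0; 
1 4.0 0.0 6.4 0.0 0.0 0.0; 1 4.0 -0.0 6.4 0.0 0.0 0.0; 
[5.29919264e-01 1.66533454e-16 8.48048096e-01]
```

Run:
```python
from plan import *
p,R,s=pose();M=R.as_matrix()
T=tool(-5,20)*F
o=T.apply([16,0,11]); b=p-60*M[:,2]; print(o)
t=[np.array([*a,0])-[*o[:2],0] for a in ((594.,-139),(446,-40),(446,80),(592,181))]
w=[(b,R,3),(np.r_[t[0][:2],94],T,9),(np.r_[t[0][:2],75],T,2)]
q=check(w); rows(w,1)
print(t)
for i in (1,2,3):
    p=np.r_[t[i-1][:2],67]
    w=[(p+[0,0,22],T,2),(np.r_[t[i][:2],90],T,7 if i==3 else 6),(np.r_[t[i][:2],74],T,2)]
    q=check(w,q=q,start=(p,T)); rows(w,1,(p,T))
print(T.inv().apply([0,0,-1]))
```

```text
[-11.22996372   0.98249452 -15.80894112]
leg 0 ratio 0.14 cost 0.0 [ -1.  22. 104. -38.  49.   4.]
leg 1 ratio 1.0 cost 0.0 [ -16.   21.  110.    8.   29. -107.]
leg 2 ratio 0.08 cost 0.0 [ -16.   23.  111.    8.   27. -108.]
1 0.0 0.0 -20.0 0.0 0.0 0.0; 1 -0.0 -0.0 -20.0 0.0 0.0 0.0; 1 0.0 0.0 -20.0 0.0 0.0 0.0; 
1 3.6 1.3 3.8 -3.1 1.0 -6.6; 1 3.4 1.5 4.0 -3.1 1.0 -6.6; 1 3.1 1.7 4.1 -3.1 1.0 -6.6; 1 2.9 1.8 4.3 -3.1 1.0 -6.6; 1 2.6 1.9 4.4 -3.1 1.0 -6.6; 1 2.3 1.9 4.6 -3.1 1.0 -6.6; 1 2.0 1.9 4.7 -3.1 1.0 -6.6; 1 1.7 1.9 4.8 -3.1 1.0 -6.6; 1 1.4 1.8 5.0 -3.1 1.0 -6.6; 
1 3.2 0.0 8.9 0.0 0.0 0.0; 1 3.2 0.0 8.9 0.0 0.0 0.0; 
[array([ 605.22996372, -139.98249452,    0.        ]), array([457.22996372, -40.98249452,   0.        ]), array([457.22996372,  79.01750548,   0.        ]), array([603.22996372, 180.01750548,   0.        ])]
leg 0 ratio 0.1 cost 0.0 [ -16.   22.  110.    8.   29. -107.]
leg 1 ratio 0.23 cost 0.0 [ -7.   9. 130.   2.  21. -94.]
leg 2 ratio 0.1 cost 0.0 [ -7.  11. 131.   2.  18. -94.]
1 -3.8 -0.0 -10.3 0.0 0.0 0.0; 1 -3.8 -0.0 -10.3 0.0 0.0 0.0; 
1 24.4 14.3 -9.1 0
[... 533 characters left out ...]
0.0 0.0; 1 1.6 19.9 -0.8 0.0 0.0 0.0; 1 1.6 19.9 -0.8 0.0 0.0 0.0; 1 1.6 19.9 -0.8 0.0 0.0 0.0; 
1 2.7 0.0 7.5 0.0 0.0 0.0; 1 2.7 0.0 7.5 0.0 0.0 0.0; 
leg 0 ratio 0.12 cost 0.0 [ 13.  10. 129. -15.  23. -59.]
leg 1 ratio 0.2 cost 0.0 [ 20.  23. 108. -16.  32. -53.]
leg 2 ratio 0.07 cost 0.0 [ 20.  24. 109. -17.  30. -52.]
1 -3.8 -0.0 -10.3 0.0 0.0 0.0; 1 -3.8 -0.0 -10.3 0.0 0.0 0.0; 
1 -18.4 16.2 6.5 0.0 0.0 0.0; 1 -18.4 16.2 6.5 0.0 0.0 0.0; 1 -18.4 16.2 6.5 0.0 0.0 0.0; 1 -18.4 16.2 6.5 0.0 0.0 0.0; 1 -18.4 16.2 6.5 0.0 0.0 0.0; 1 -18.4 16.2 6.5 0.0 0.0 0.0; 1 -18.4 16.2 6.5 0.0 0.0 0.0; 
1 2.7 0.0 7.5 0.0 0.0 0.0; 1 2.7 0.0 7.5 0.0 0.0 0.0; 
[3.42020143e-01 1.56125113e-16 9.39692621e-01]
```

```bash
python3 -m crank '-0.4 0 0 0 0 0 0; -0.4 0 0 0 0 0 0; -0.4 0 0 -20 0 0 0; -0.4 0 0 -20 0 0 0; -0.4 0 0 -20 0 0 0; 1 3.6 1.3 3.8 -3.1 1 -6.6; 1 3.4 1.5 4 -3.1 1 -6.6; 1 3 1.7 4 -3.1 1 -6.6; 1 2.9 1.8 4.3 -3.1 1 -6.6; 1 2.6 1.9 4.4 -3.1 1 -6.6' 15
python3 -m crank '1 2.3 1.9 4.6 -3.1 1 -6.6; 1 2 1.9 4.7 -3.1 1 -6.6; 1 1.7 1.9 4.8 -3.1 1 -6.6; 1 1.4 1.8 5 -3.1 1 -6.6; 1 0 0 0 0 0 0'
python3 - <<'E'
from plan import *
T=tool(-5,20)*F
w=[(np.array([605.2,-140,70]),T,3)]
check(w); rows(w,1)
E
```

```text
time_s: 36.2
ee_pos: [601.7, -148.3, 120.0]
ee_rot: [-178.2, 24.7, 146.5]
force: [-14.2, 3.4, 32.3]
gripper_width: 16.6
gripper_force: 16.9
time_s: 36.83
ee_pos: [604.8, -141.6, 95.1]
ee_rot: [180.0, 20.0, 174.4]
force: [0.8, 0.1, 0.7]
gripper_width: 0.5
gripper_force: 0.0
leg 0 ratio 0.07 cost 0.0 [ -16.   23.  111.    9.   26. -108.]
1 2.8 0.5 7.9 -0.1 -0.0 -0.2; 1 2.8 0.5 7.9 -0.1 -0.0 -0.2; 1 2.8 0.5 7.9 -0.1 -0.0 -0.2;
```

```bash
python3 -m crank '1 2.8 0.5 7.9 0 0 -0.2; 1 2.8 0.5 7.9 0 0 -0.2; 1 2.8 0.5 7.9 0 0 -0.2; 1 0 0 0 0 0 0' && python3 ok.py && python3 -m crank '1 0.3 0 0.9 0 0 0; 1 0 0 0 0 0 0' && python3 ok.py && python3 -m crank '1 0.3 0 0.9 0 0 0; 1 0 0 0 0 0 0' && python3 ok.py && python3 -m crank '1 0.3 0 0.9 0 0 0; 1 0 0 0 0 0 0'  && python3 ok.py && python3 -m crank '1 0.3 0 0.9 0 0 0; 1 0 0 0 0 0 0' && python3 ok.py && python3 -m crank '1 0.3 0 0.9 0 0 0; 1 0 0 0 0 0 0' && python3 ok.py && python3 -m crank '1 0.3 0 0.9 0 0 0; 1 0 0 0 0 0 0' && python3 ok.py && python3 -m crank '1 0.3 0 0.9 0 0 0; 1 0 0 0 0 0 0'
```

```text
time_s: 37.33
ee_pos: [604.5, -139.5, 68.1]
ee_rot: [-179.8, 19.8, 175.2]
force: [0.7, 0.4, -0.2]
gripper_width: 0.2
gripper_force: 0.0
time_s: 37.58
ee_pos: [604.7, -139.9, 68.0]
ee_rot: [-179.8, 19.9, 175.2]
force: [-0.3, 0.0, -1.4]
gripper_width: 0.6
gripper_force: 0.0
time_s: 37.83
ee_pos: [604.9, -139.9, 67.4]
ee_rot: [-179.8, 19.9, 175.2]
force: [-1.4, 0.4, 2.2]
gripper_width: 0.4
gripper_force: 1.0
time_s: 38.08
ee_pos: [605.0, -140.0, 67.1]
ee_rot: [-179.8, 20.0, 175.2]
force: [-3.4, 0.8, 5.8]
gripper_width: 0.6
gripper_force: 3.6
```

```bash
python3 -m crank '1 -3.8 0 -10.3 0 0 0; 1 -3.8 0 -10.3 0 0 0; 1 24.4 14.3 -9 0 0 0; 1 24.4 14.3 -9 0 0 0; 1 24.4 14.3 -9 0 0 0; 1 24.4 14.3 -9 0 0 0; 1 24.4 14.3 -9 0 0 0; 1 24.4 14.3 -9 0 0 0; 1 0 0 0 0 0 0' && python3 -m crank '1 2.4 0 6.5 0 0 0; 1 2.4 0 6.5 0 0 0; 1 0 0 0 0 0 0'
```

```text
time_s: 39.2
ee_pos: [455.2, -40.4, 88.9]
ee_rot: [-179.8, 19.9, 175.3]
force: [-0.0, -0.3, 0.8]
gripper_width: 0.8
gripper_force: 0.0
time_s: 39.58
ee_pos: [456.7, -41.5, 73.9]
ee_rot: [-179.8, 19.8, 175.2]
force: [-0.4, -0.8, -0.2]
gripper_width: 0.3
gripper_force: 0.0
```

```bash
python3 -m crank '1 1.3 0 3.7 0 0 0; 1 0 0 0 0 0 0' && python3 ok.py && python3 -m crank '1 0.3 0 0.9 0 0 0; 1 0 0 0 0 0 0' && python3 ok.py && python3 -m crank '1 0.3 0 0.9 0 0 0; 1 0 0 0 0 0 0' && python3 ok.py && python3 -m crank '1 0.3 0 0.9 0 0 0; 1 0 0 0 0 0 0'  && python3 ok.py && python3 -m crank '1 0.3 0 0.9 0 0 0; 1 0 0 0 0 0 0' && python3 ok.py && python3 -m crank '1 0.3 0 0.9 0 0 0; 1 0 0 0 0 0 0' && python3 ok.py && python3 -m crank '1 0.3 0 0.9 0 0 0; 1 0 0 0 0 0 0' && python3 ok.py && python3 -m crank '1 0.3 0 0.9 0 0 0; 1 0 0 0 0 0 0'
```

```text
time_s: 39.83
ee_pos: [456.6, -41.3, 70.6]
ee_rot: [-179.8, 19.9, 175.2]
force: [0.2, -0.3, -0.4]
gripper_width: 0.2
gripper_force: 0.0
time_s: 40.08
ee_pos: [456.7, -41.2, 70.0]
ee_rot: [-179.8, 19.9, 175.2]
force: [0.0, -0.6, 0.2]
gripper_width: 0.3
gripper_force: 0.0
time_s: 40.33
ee_pos: [456.7, -41.2, 69.0]
ee_rot: [-179.8, 19.9, 175.2]
force: [0.1, 0.5, 0.0]
gripper_width: -0.1
gripper_force: 0.0
time_s: 40.58
ee_pos: [456.7, -41.2, 68.0]
ee_rot: [-179.8, 19.9, 175.2]
force: [0.4, 0.5, -0.4]
gripper_width: 0.5
gripper_force: 0.0
time_s: 40.83
ee_pos: [456.7, -41.2, 67.0]
ee_rot: [-179.8, 19.9, 175.2]
force: [-0.1, -0.0, -0.9]
gripper_width: 0.6
gripper_force: 0.0
time_s: 41.08
ee_pos: [456.9, -41.3, 66.2]
ee_rot: [-179.8, 19.9, 175.2]
force: [-0.2, -0.1, 1.2]
gripper_width: 0.5
gripper_force: 0.4
time_s: 41.32
ee_pos: [457.0, -41.3, 65.7]
ee_rot: [-179.8, 19.9, 175.2]
force: [-2.0, -0.0, 6.4]
gripper_width: 0.6
gripper_force: 3.5
```

Run:
```python
from plan import *
p,R,s=pose()
w=[(p+[0,0,72],R,3),(np.array([603.2,180,130]),R,7),(np.array([603.2,180,73]),R,4)]
check(w); rows(w,1)
```

```text
leg 0 ratio 0.29 cost 0.0 [ -7.   4. 126.   1.  30. -93.]
leg 1 ratio 0.52 cost 0.0 [ 20.  20. 105. -14.  37. -56.]
leg 2 ratio 0.12 cost 0.0 [ 20.  24. 109. -17.  30. -52.]
1 -8.2 -0.1 -22.6 0.0 0.0 0.0; 1 -8.2 -0.1 -22.6 0.0 0.0 0.0; 1 -8.2 -0.1 -22.6 0.0 0.0 0.0; 
1 -16.7 33.3 7.1 0.0 0.0 0.0; 1 -16.7 33.3 7.1 0.0 0.0 0.0; 1 -16.7 33.3 7.1 0.0 0.0 0.0; 1 -16.7 33.3 7.1 0.0 0.0 0.0; 1 -16.7 33.3 7.1 0.0 0.0 0.0; 1 -16.7 33.3 7.1 0.0 0.0 0.0; 1 -16.7 33.3 7.1 0.0 0.0 0.0; 
1 4.9 0.1 13.4 0.0 0.0 0.0; 1 4.9 0.1 13.4 0.0 0.0 0.0; 1 4.9 0.1 13.4 0.0 0.0 0.0; 1 4.9 0.1 13.4 0.0 0.0 0.0;
```

```bash
python3 -m crank '1 -8.2 0 -22.6 0 0 0; 1 -8.2 0 -22.6 0 0 0; 1 -8.2 0 -22.6 0 0 0; 1 -16.7 33.3 7 0 0 0; 1 -16.7 33.3 7 0 0 0; 1 -16.7 33.3 7 0 0 0; 1 -16.7 33.3 7 0 0 0; 1 -16.7 33.3 7 0 0 0; 1 -16.7 33.3 7 0 0 0; 1 -16.7 33.3 7 0 0 0' && python3 -m crank '1 0 0 0 0 0 0; 1 5 0 13.4 0 0 0; 1 5 0 13.4 0 0 0; 1 5 0 13.4 0 0 0; 1 0 0 0 0 0 0'
```

```text
time_s: 42.58
ee_pos: [603.1, 181.7, 129.8]
ee_rot: [-179.8, 19.9, 175.2]
force: [-0.1, 0.5, 0.1]
gripper_width: 0.2
gripper_force: 0.0
time_s: 43.2
ee_pos: [601.0, 179.5, 85.4]
ee_rot: [-179.7, 19.7, 175.2]
force: [-0.4, 1.5, 0.5]
gripper_width: 0.4
gripper_force: 0.0
```

```bash
python3 -m crank '1 2.6 0 7 0 0 0; 1 2 0 5.5 0 0 0; 1 0 0 0 0 0 0' && python3 ok.py && python3 -m crank '1 0.6 0 1.8 0 0 0; 1 0 0 0 0 0 0' && python3 ok.py && python3 -m crank '1 0.3 0 0.9 0 0 0; 1 0 0 0 0 0 0' && python3 ok.py && python3 -m crank '1 0.3 0 0.9 0 0 0; 1 0 0 0 0 0 0' && python3 ok.py && python3 -m crank '1 0.3 0 0.9 0 0 0; 1 0 0 0 0 0 0'  && python3 ok.py && python3 -m crank '1 0.3 0 0.9 0 0 0; 1 0 0 0 0 0 0' && python3 ok.py && python3 -m crank '1 0.3 0 0.9 0 0 0; 1 0 0 0 0 0 0' && python3 ok.py && python3 -m crank '1 0.3 0 0.9 0 0 0; 1 0 0 0 0 0 0' && python3 ok.py && python3 -m crank '1 0.3 0 0.9 0 0 0; 1 0 0 0 0 0 0'
```

```text
time_s: 43.58
ee_pos: [602.0, 180.3, 73.5]
ee_rot: [-179.8, 19.9, 175.2]
force: [-0.3, 0.5, -0.4]
gripper_width: 0.3
gripper_force: 0.0
time_s: 43.82
ee_pos: [602.3, 180.4, 72.2]
ee_rot: [-179.8, 19.9, 175.2]
force: [-0.4, -0.3, 0.2]
gripper_width: 0.5
gripper_force: 0.0
time_s: 44.08
ee_pos: [602.3, 180.4, 71.2]
ee_rot: [-179.8, 19.9, 175.2]
force: [0.9, -0.1, 0.3]
gripper_width: 0.8
gripper_force: 0.0
time_s: 44.32
ee_pos: [602.3, 180.3, 70.1]
ee_rot: [-179.8, 19.9, 175.2]
force: [-1.1, 0.7, 0.4]
gripper_width: 0.3
gripper_force: 0.0
time_s: 44.58
ee_pos: [602.3, 180.3, 69.2]
ee_rot: [-179.8, 19.9, 175.2]
force: [0.2, 0.2, -0.1]
gripper_width: 0.4
gripper_force: 0.0
time_s: 44.82
ee_pos: [602.3, 180.3, 68.2]
ee_rot: [-179.8, 19.9, 175.2]
force: [0.1, -0.5, -0.5]
gripper_width: 0.5
gripper_force: 0.0
time_s: 45.08
ee_pos: [602.3, 180.4, 67.3]
ee_rot: [-179.8, 19.9, 175.2]
force: [-0.2, 1.0, -0.4]
gripper_width: 0.0
gripper_force: 0.0
time_s: 45.32
ee_pos: [602.5, 180.4, 66.7]
ee_rot: [-179.8, 19.9, 175.2]
force: [-0.4, -0.5, 2.3]
gripper_width: 0.4
gripper_force: 1.2
time_s: 45.58
ee_pos: [602.6, 180.4, 66.4]
ee_rot: [-179.8, 20.0, 175.2]
force: [-3.3, -1.5, 6.1]
gripper_width: 0.6
gripper_force: 3.6
```

The touches give heights of L 66.55, R 67.25 and front 65.95. That is a tilt of about 0.0076 rad, already inside tolerance, but the right side is about 1.3 mm high. There is time to trim it by turning the right knob about 27° counter-clockwise.

Run:
```python
from plan import *
K=np.array([605.5,-179.3,95.8]); T=tool(-48,30)*F; z=T.apply([0,0,1])
p,R,s=pose()
w=[(p+[-10,0,80],R,3),(K-65*z+[0,0,8],T,10),(K+8*z,T,4)]
q=check(w); rows(w,-0.4); print((K+8*z).round(1),(K-65*z+[0,0,8]).round(1))
a=arc(K,30,-48,-21,6); check(a[1:],q=q,start=a[0][:2]); rows(a[1:2],1,a[0][:2])
```

```text
leg 0 ratio 0.22 cost 0.0 [ 20.  18. 105. -14.  39. -56.]
leg 1 ratio 0.24 cost 0.0 [ -6.  15. 111. -35.  36. -21.]
leg 2 ratio 0.16 cost 0.0 [ -8.  23. 113. -44.  27. -14.]
-0.4 -6.0 -0.4 -26.2 0.0 0.0 0.0; -0.4 -6.0 -0.4 -26.2 0.0 0.0 0.0; -0.4 -6.0 -0.4 -26.2 0.0 0.0 0.0; 
-0.4 -2.3 -33.5 -0.5 1.8 -0.9 3.9; -0.4 -4.6 -33.3 0.6 1.8 -0.9 3.9; -0.4 -6.8 -32.9 1.7 1.8 -0.9 3.9; -0.4 -9.0 -32.2 2.9 1.8 -0.9 3.9; -0.4 -11.1 -31.4 4.1 1.8 -0.9 3.9; -0.4 -13.2 -30.5 5.2 1.8 -0.9 3.9; -0.4 -15.1 -29.3 6.4 1.8 -0.9 3.9; -0.4 -17.0 -28.0 7.6 1.8 -0.9 3.9; -0.4 -18.7 -26.5 8.7 1.8 -0.9 3.9; -0.4 -20.3 -24.9 9.9 1.8 -0.9 3.9; 
-0.4 1.0 -0.0 20.0 0.0 0.0 -0.0; -0.4 1.0 -0.0 20.0 0.0 0.0 -0.0; -0.4 1.0 0.0 20.0 0.0 0.0 -0.0; -0.4 1.0 -0.0 20.0 0.0 0.0 -0.0; 
[ 608.2 -182.3   88.9] [ 583.8 -155.1  160.1]
leg 0 ratio 0.37 cost 0.0 [ -9.  22. 114. -43.  24. -20.]
leg 1 ratio 0.44 cost 0.0 [-11.  22. 115. -41.  21. -27.]
leg 2 ratio 0.54 cost 0.0 [-12.  21. 115. -37.  19. -35.]
leg 3 ratio 0.68 cost 0.0 [-13.  21. 116. -31.  16. -46.]
leg 4 ratio 0.86 cost 0.0 [-15.  21. 116. -22.  14. -59.]
leg 5 ratio 1.05 cost 0.0 [-16.  21. 117. -10.  13. -76.]
1 0.0 0.3 -0.0 -2.2 -0.0 -3.9;
```

```bash
python3 -m crank '1 -6 0 -26.2 0 0 0; 1 -6 0 -26.2 0 0 0; 1 -6 0 -26.2 0 0 0; -0.4 -2.3 -33.5 0 1.8 -0.9 3.9; -0.4 -4.6 -33.3 0.6 1.8 -0.9 3.9; -0.4 -6.8 -32.9 1.7 1.8 -0.9 3.9; -0.4 -9 -32.2 2.9 1.8 -0.9 3.9; -0.4 -11 -31.4 4 1.8 -0.9 3.9; -0.4 -13.2 -30.5 5.2 1.8 -0.9 3.9; -0.4 -15 -29.3 6.4 1.8 -0.9 3.9' 40
python3 -m crank '-0.4 -17 -28 7.6 1.8 -0.9 3.9; -0.4 -18.7 -26.5 8.7 1.8 -0.9 3.9; -0.4 -20.3 -24.9 10 1.8 -0.9 3.9; -0.4 0 0 0 0 0 0'
python3 - <<'E'
from plan import *
K=np.array([605.5,-179.3,95.8]); T=tool(-48,30)*F; z=T.apply([0,0,1])
rows([(K+8*z,T,5)],-0.4)
E
```

```text
time_s: 46.82
ee_pos: [586.7, -54.4, 154.5]
ee_rot: [-178.9, 26.7, 145.5]
force: [-0.5, -0.2, -0.1]
gripper_width: 63.5
gripper_force: 0.0
time_s: 47.32
ee_pos: [584.4, -155.3, 158.1]
ee_rot: [-179.7, 29.5, 132.3]
force: [0.0, 0.6, -0.6]
gripper_width: 64.1
gripper_force: 0.0
-0.4 0.6 -0.0 15.6 -0.0 -0.1 0.1; -0.4 0.6 -0.0 15.6 -0.0 -0.1 0.1; -0.4 0.6 -0.0 15.6 -0.0 -0.1 0.1; -0.4 0.6 -0.1 15.6 -0.0 -0.1 0.1; -0.4 0.7 -0.1 15.6 -0.0 -0.1 0.1;
```

```bash
python3 -m crank '-0.4 0.6 0 15.6 0 0 0; -0.4 0.6 0 15.6 0 0 0; -0.4 0.6 0 15.6 0 0 0; -0.4 0.6 0 15.6 0 0 0; -0.4 0.7 0 15.6 0 0 0; 1 0 0 0 0 0 0; 1 0 0 0 0 0 0; 1 0 0 0 0 0 0; 1 0 0 0 0 0 0' 40
python3 -m crank '1 0 0.3 0 -2.2 0 -3.9; 1 0 0.3 0 -2.2 0 -3.9; 1 0 0.3 0 -2.2 0 -3.9; 1 0 0.3 0 -2.2 0 -3.9; 1 0 0.3 0 -2.2 0 -3.9; 1 0 0.3 0 -2.2 0 -3.9; 1 0 0 0 0 0 0'
python3 - <<'E'
from plan import *
p,R,s=pose(); M=R.as_matrix(); print(s["qpos"].round(0),(p-8*M[:,2]).round(1),np.degrees(np.arctan2(M[1,2],M[0,2])).round(1))
# retreat, then probe lug
T=tool(-5,20)*F; b=p-70*M[:,2]
w=[(b,R,4),(np.array([590,-125,118]),T,5),(np.array([605.2,-140,72]),T,4)]
check(w); rows(w,1)
E
```

```text
time_s: 48.45
ee_pos: [608.0, -181.4, 89.5]
ee_rot: [-179.6, 29.5, 132.4]
force: [-2.4, -4.5, 0.3]
gripper_width: 40.6
gripper_force: 40.0
time_s: 49.32
ee_pos: [608.5, -180.7, 89.5]
ee_rot: [-179.7, 29.4, 159.2]
force: [-4.6, -8.1, 1.9]
gripper_width: 40.4
gripper_force: 40.0
[-16.  21. 116. -11.  14. -76.] [ 604.8 -179.2   96.5] -21.5
leg 0 ratio 0.15 cost 0.0 [-16.  13. 116.  -8.  22. -79.]
leg 1 ratio 0.43 cost 0.0 [ -15.   18.  111.    6.   32. -105.]
leg 2 ratio 0.1 cost 0.0 [ -16.   23.  111.    8.   26. -108.]
1 -0.0 0.0 -17.5 0.0 0.0 0.0; 1 0.0 -0.0 -17.5 0.0 0.0 0.0; 1 -0.0 0.0 -17.5 0.0 0.0 0.0; 1 -0.0 0.0 -17.5 0.0 0.0 0.0; 
1 3.7 9.0 5.3 -1.4 1.9 -2.9; 1 3.0 9.1 5.7 -1.4 1.9 -2.9; 1 2.4 9.1 6.0 -1.4 1.9 -2.9; 1 1.7 9.0 6.3 -1.4 1.9 -2.9; 1 1.1 8.9 6.5 -1.4 1.9 -2.9; 
1 0.1 -3.4 12.2 -0.0 0.0 -0.0; 1 0.1 -3.4 12.2 -0.0 0.0 -0.0; 1 0.1 -3.4 12.2 -0.0 0.0 -0.0; 1 0.1 -3.4 12.2 -0.0 0.0 -0.0;
```

```bash
python3 -m crank '-0.4 0 0 0 0 0 0; -0.4 0 0 0 0 0 0; -0.4 0 0 -17.5 0 0 0; -0.4 0 0 -17.5 0 0 0; -0.4 0 0 -17.5 0 0 0; -0.4 0 0 -17.5 0 0 0; 1 3.7 9 5.3 -1.4 1.9 -2.9; 1 3 9 5.7 -1.4 1.9 -2.9; 1 2.4 9 6 -1.4 1.9 -2.9; 1 1.7 9 6.3 -1.4 1.9 -2.9' 15
python3 -m crank '1 1 8.9 6.5 -1.4 1.9 -2.9; 1 0 0 0 0 0 0'
python3 - <<'E'
from plan import *
T=tool(-5,20)*F
w=[(np.array([605.2,-140,69.5]),T,5)]
check(w); rows(w,1)
E
```

```text
time_s: 50.58
ee_pos: [588.0, -132.1, 124.9]
ee_rot: [-179.8, 21.7, 172.2]
force: [0.7, -0.0, 0.2]
gripper_width: 26.7
gripper_force: 0.0
time_s: 50.82
ee_pos: [591.2, -123.8, 118.2]
ee_rot: [179.9, 19.9, 175.2]
force: [-0.3, -0.3, 0.3]
gripper_width: 6.8
gripper_force: 0.0
leg 0 ratio 0.08 cost 0.0 [ -16.   23.  111.    9.   26. -108.]
1 0.4 -3.0 10.2 0.0 -0.0 0.0; 1 0.4 -3.0 10.2 0.0 -0.0 0.0; 1 0.4 -3.0 10.2 0.0 -0.0 0.0; 1 0.4 -3.0 10.2 0.0 -0.0 0.0; 1 0.4 -3.0 10.2 0.0 -0.0 0.0;
```

```bash
python3 -m crank '1 0.4 -3 10.2 0 0 0; 1 0.4 -3 10.2 0 0 0; 1 0.4 -3 10.2 0 0 0; 1 0.4 -3 10.2 0 0 0; 1 0.4 -3 10.2 0 0 0; 1 0 0 0 0 0 0;1 0 0 0 0 0 0' && python3 ok.py && python3 -m crank '1 0.3 0 0.9 0 0 0; 1 0 0 0 0 0 0' && python3 ok.py && python3 -m crank '1 0.3 0 0.9 0 0 0; 1 0 0 0 0 0 0' && python3 ok.py && python3 -m crank '1 0.3 0 0.9 0 0 0; 1 0 0 0 0 0 0'  && python3 ok.py && python3 -m crank '1 0.3 0 0.9 0 0 0; 1 0 0 0 0 0 0' && python3 ok.py && python3 -m crank '1 0.3 0 0.9 0 0 0; 1 0 0 0 0 0 0' && python3 ok.py && python3 -m crank '1 0.3 0 0.9 0 0 0; 1 0 0 0 0 0 0'
```

```text
time_s: 51.7
ee_pos: [605.1, -140.2, 69.0]
ee_rot: [179.9, 19.8, 175.2]
force: [-0.3, -0.3, 0.1]
gripper_width: 0.1
gripper_force: 0.0
time_s: 51.95
ee_pos: [605.0, -140.1, 68.3]
ee_rot: [179.9, 19.8, 175.2]
force: [0.3, 0.1, -0.6]
gripper_width: 1.0
gripper_force: 0.0
time_s: 52.2
ee_pos: [604.9, -140.1, 67.0]
ee_rot: [179.9, 19.8, 175.2]
force: [-1.4, 0.8, 0.3]
gripper_width: 0.1
gripper_force: 0.0
time_s: 52.45
ee_pos: [605.2, -140.2, 66.4]
ee_rot: [179.9, 19.8, 175.2]
force: [-0.8, -0.2, 2.5]
gripper_width: 0.3
gripper_force: 1.1
time_s: 52.7
ee_pos: [605.2, -140.2, 66.0]
ee_rot: [179.9, 19.9, 175.2]
force: [-4.2, 0.2, 7.2]
gripper_width: 0.6
gripper_force: 3.6
```

```bash
python3 -m crank '1 0 0 -10 0 0 0; 1 0 0 -25 0 0 0; 1 0 0 -30 0 0 0; 1 0 0 -30 0 0 0; 1 0 0 -30 0 0 0; 1 0 0 0 0 0 0; 1 0 0 0 0 0 0'
python3 - <<'E'
from h import *
a=grab_frame("side")[125:310,165:325]; b=grab_frame("top")[170:270,150:350]
cv2.imwrite("pics/end.png",np.hstack([cv2.resize(a,(400,462),interpolation=cv2.INTER_CUBIC),cv2.copyMakeBorder(cv2.resize(b,(400,200),interpolation=cv2.INTER_CUBIC),0,262,0,0,0)]))
E
```

```text
time_s: 53.58
ee_pos: [562.3, -136.6, 181.9]
ee_rot: [179.9, 19.7, 175.2]
force: [0.7, -0.6, -0.4]
gripper_width: 0.2
gripper_force: 0.0
```

View pics/end.png

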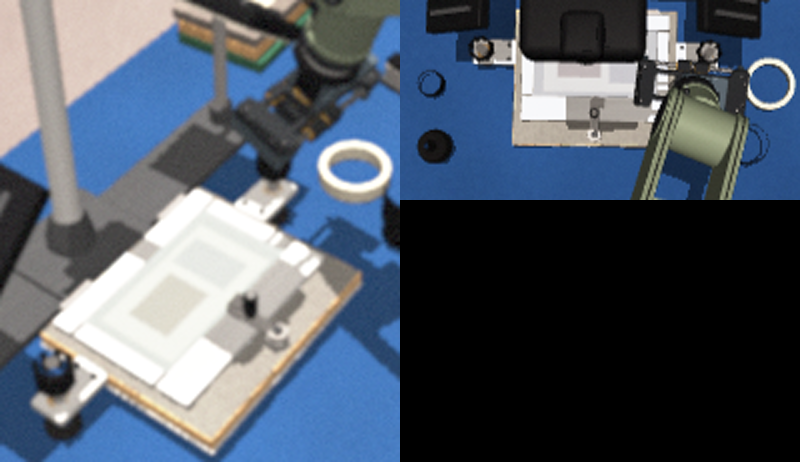

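The catch arm points straight to the rear (peg at (594,113), pivot at (595,133) in the right panel). The bystanders in view are in place and the arm is clear.

```bash
python3 -c "
from workcell import env;print(env.job_done())"
```

```text
the job is handed in; nothing more can be done
None
```

I shut the catch against its stop, levelled the board to about 0.003 rad by fingertip touch (limit 0.012), and handed the job in at about 54 s; no verdict came back, and only the right knob needed turning.

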